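# Isolate, align and spring-load a board on the probing jig

## Robot

A 6-joint arm with a two-finger parallel gripper is mounted at the origin on the work surface. World frame = base frame: x ahead of the robot, y to its left, z up, the work surface at z = 0. Lengths are in m, angles in rad, forces in N, time in s.
With the tool pointing down it reaches from about 0.25 to 0.85 m from the base axis. Payload 12.5 kg.
Tool frame: the origin (TCP) lies at the very end of the fingers, on their centre line; the grasp point (between the pads) lies behind it (arm.tcp_to_grasp is the z of the grasp point in the tool frame, in m); z points along the fingers, y is the line along which they close (so a half turn about z gives the same grasp; the last joint's range is limited). The gripper opens to 93 mm and grips with 3 to 60 N. Pads are 15 mm wide; open, the fingers measure 128 mm over their backs; the gripper's body (75 mm by 188 mm) begins 65 mm behind the grasp point.
Start: joints at [-1.334, 0.351, 1.652, -0, 1.139, -0.085], TCP at [0.174, -0.522, 0.219] pointing down, gripper open.
Joint ranges: [-2.75, 2.75], [-0.79, 2.1], [0.01, 2.65], [-1.57, 4.71], [0.07, 3.14], [-2.87, 2.87]. Speed limits (rad/s): [2.22, 2.22, 2.79, 3.14, 3.14, 3.14].

## Interface

Orientations are given as a unit quaternion [w, x, y, z].
In Python, from bench import arm, cams gives the robot as it stands.
- The arm moves only by the shell command python3 -m pendant 'ROWS' [FORCE]. ROWS is JSON, a list that holds one entry, the list of rows, each a list of 7 numbers: the shift along the tool's x, y, z in mm, then the turn, a rotation vector about the tool's x, y, z in degrees, then the opening in per cent of the stroke, from 0 (shut) to 100 (fully open). A call has 1 to 5 rows; each row is the pose to reach, as a shift and turn from the pose commanded when the call began, along the tool's axes at that moment; what a row does not reach only later rows make up. A row lasts 1/10 s, in which the tool goes at most 50 mm and 8.59 degrees, less where a joint would pass 70% of its speed; a pose out of reach is approached as far as the arm can. A call with a gripper value outside its range is refused whole. The fingers move at their own pace and stop on an object; FORCE is the grip in N (left out, the last holds). Time passes only in rows, so rows that repeat a pose let the fingers close. It gives the time, the measured TCP pose, the force, the opening and the grip force at its end, in the units of the state.
- arm.sense(): the state, without advancing time (a new reading comes with each control period).
- cams.grab_frame(name): name is "scene" or "side" or "wrist"; returns the picture (400x640x3 uint8, red, green, blue); there is no depth.
- cams.camera_info(name): a dict with "intrinsics" (3x3 intrinsics, pixels), "R" (3x3) and "t" (3): a world point X has camera coordinates R X + t. Camera axes: x right, y down, z forward; pixel columns grow to the right and rows downward; lengths in m; the calibration is good to about 2 mm. A picture is of the moment at which its call begins: read the wrist's pose just before it. camera_info takes no time and is no camera call; for the wrist camera it gives the pose at the moment of the call.
- arm.close_job(): hands the job in; it is judged then, once.
The state is a dict: "time_s": time; "q": joint angles; "qd": joint speeds; "effort": joint torques, N m; "tool_pos": TCP position; "tcp_rot": TCP orientation; "ft_force": force on the tool from outside, world axes, zero at the start; "moment": the same for the moment, N m; "grip_width": finger opening in m; "finger_force": force on a finger pad.
Only numpy, scipy, OpenCV 4.12 (cv2) and the standard library are available. Lean on these libraries where they do the work, as an engineer would, in place of code of your own. Each camera call takes 0.05 s, during which the arm holds its last target. There are 200 camera calls.

## Task

First pull every fuse out of the clip strip and put them all in the white tray; then slide the carriage by its red knob so that the orange test spot is right under the needle tip. Then use the orange spring puller, not the gripper's fingers, to stretch the spring by its yellow eye and catch its hook round the brass post, leave the spot under the needle, and lay the puller back on the rubber mat, right way up. Do not knock over the amber bottle.

Things in the scene. Friction and masses are not known exactly. Their poses are not given: they have to be found in the camera images.
- fuse1_mid (a point): Yellow plug-in fuse, standing in the clip strip at the start (may be absent). Plastic body 32 mm wide (its x) x 10 mm thick (its y) x 28 mm tall (its z); under it a 16 mm wide steel blade 20 mm long with a bead 7 mm thick at its end. This point is the middle of the plastic body, 14 mm above the blade's root. 20 g.
- fuse2_mid (a point): Red plug-in fuse, standing in the clip strip at the start (may be absent). Plastic body 32 mm wide (its x) x 10 mm thick (its y) x 28 mm tall (its z); under it a 16 mm wide steel blade 20 mm long with a bead 7 mm thick at its end. This point is the middle of the plastic body, 14 mm above the blade's root. 20 g.
- fuse3_mid (a point): Green plug-in fuse, standing in the clip strip at the start (may be absent). Plastic body 32 mm wide (its x) x 10 mm thick (its y) x 28 mm tall (its z); under it a 16 mm wide steel blade 20 mm long with a bead 7 mm thick at its end. This point is the middle of the plastic body, 14 mm above the blade's root. 20 g.
- fuse4_mid (a point): Blue plug-in fuse, standing in the clip strip at the start (may be absent). Plastic body 32 mm wide (its x) x 10 mm thick (its y) x 28 mm tall (its z); under it a 16 mm wide steel blade 20 mm long with a bead 7 mm thick at its end. This point is the middle of the plastic body, 14 mm above the blade's root. 20 g.
- fuse5_mid (a point): White plug-in fuse, standing in the clip strip at the start (may be absent). Plastic body 32 mm wide (its x) x 10 mm thick (its y) x 28 mm tall (its z); under it a 16 mm wide steel blade 20 mm long with a bead 7 mm thick at its end. This point is the middle of the plastic body, 14 mm above the blade's root. 20 g.
- strip: Fixed black clip strip 26 mm (its x) x 168 mm (its y) x 30 mm tall (z), origin under its centre. Five sprung clips at y = -64, -32, 0, 32, 64 mm; each fuse's plastic body rests on the strip's top and is 3 mm wider than the strip on each long side. A fuse pulls straight up, with 5 to 9 N, against the clip's detent for the first 10 mm; its blade is clear of the strip after 20 mm.
- tray: Fixed white parts tray, open top, 120 mm (x) x 160 mm (y) x 30 mm tall, walls 4 mm; origin under its centre.
- jig: Fixed probing jig, dark base 250 mm (x) x 360 mm (y) x 12 mm. Its grey carriage (140 x 220 mm, top 24 mm above the table) carries the green circuit board and slides along the jig's y axis only, up to 100 mm towards -y from its stop; about 4 N of friction holds it wherever it is left. Only the axes of this entry matter.
- knob (a point): Centre of the red round knob (20 mm diameter, 34 mm tall, this point 18 mm above its foot) that stands on the carriage; the carriage is moved by it.
- mark (a point): Centre of the orange test spot (10 mm, white ring around it) on the circuit board, moves with the carriage.
- needle_tip (a point): Tip of the fixed brass probe needle, pointing down, about 5 mm above the board; it hangs from a white arm 110 mm above the table that comes from a column on the jig's far (+x) side.
- post (a point): Brass anchor post on the carriage, 8 mm diameter, vertical, its top 58 mm above the table; this point is on its axis at the spring's height (46 mm).
- spring_anchor (a point): Fixed end of the coil spring: pivot pin on the jig, at the spring's height (46 mm above the table; pin top at 60 mm). The spring swings only horizontally about it, with little friction, and stretches only along the line from here to the eye.
- spring_eye (a point): Centre of the yellow pull eye at the spring's free end: a flat horizontal ring of 5 mm wire, hole 15 mm, open above and below. Relaxed it lies 111.5 mm from the pivot; the spring stretches by up to 70 mm, pulling 1.3 N plus 0.11 N per mm.
- hook_seat (a point): Where the post's axis sits inside the hook once caught: on the line pivot to eye, 17 mm nearer the pivot than the eye. At the start the spring is relaxed, swung to the -y side (jig axes) of the post's final place. Stretch until this point is 16 to 24 mm farther from the pivot than the post, swing towards +y until the line lies over the post, let it draw back. Caught, it is stretched about 31 mm.
- puller_grip (a point): Centre of the orange handle of the spring puller (handle 84 mm long along its x, 24 mm wide, 30 mm tall, this point 15 mm above its underside), lying upright. Two black feet (46 mm wide, 6 mm tall, 12 mm long) under its ends at x = +-36 mm. 150 g.
- puller_tip (a point): Lower end of the puller's steel pin (6 mm thick), level with the handle's underside, 75 mm ahead (+x) of the handle's centre. The pin hangs from a rod at the front of the handle whose underside is 22 mm above this point, so the pin goes down through the eye from above.
- mat: Fixed black rubber mat, 210 mm (x) x 150 mm (y) x 3 mm, where the puller lies at the start; origin under its centre.
- spring_end: The spring's moving end; its origin is at the pivot side, not on it. Hook: flat U of 5 mm wire. Seen from the line pivot to eye: long side 10 mm to the -y side (jig axes), round end 6.5 mm beyond hook_seat towards the eye, free leg 10 mm to the +y side, ending 9 mm nearer the pivot than hook_seat; open on the +y side for 20 mm before that leg.
- bottle: Amber glass solvent bottle, 60 mm diameter, 110 mm tall, origin under its centre.
Not all that is in view belongs to the job. Of the things like the part that bears puller_grip, leave any that is turquoise; of the rest the larger one is meant. Of the things shaped like the part that bears fuse2_mid, the red one is meant.

How it is judged:
On the way, in this order (a step that is already met when the one before it is completed fails the run):
1. all fuses lie in the tray (x of fuse1_mid in the frame of tray between -0.058 and 0.058 m and y of fuse1_mid in the frame of tray between -0.078 and 0.078 m and z of each of fuse1_mid, fuse2_mid, fuse3_mid, fuse4_mid, fuse5_mid in the frame of tray below 0.055 m and x of fuse2_mid in the frame of tray between -0.058 and 0.058 m and y of fuse2_mid in the frame of tray between -0.078 and 0.078 m and x of fuse3_mid in the frame of tray between -0.058 and 0.058 m and y of fuse3_mid in the frame of tray between -0.078 and 0.078 m and x of fuse4_mid in the frame of tray between -0.058 and 0.058 m and y of fuse4_mid in the frame of tray between -0.078 and 0.078 m and x of fuse5_mid in the frame of tray between -0.058 and 0.058 m and y of fuse5_mid in the frame of tray between -0.078 and 0.078 m), for 0.2 s.
2. the orange spot is under the needle tip (horizontal distance between mark and needle_tip below 0.004 m), for 0.3 s.
3. the spring's hook is caught round the post (horizontal distance between hook_seat and post below 0.006 m), for 0.3 s.
At the end, for the whole second after the job is handed in: Every fuse is inside the tray; the spot's centre is within 4 mm (horizontally) of the needle tip; the spring's hook is on the post (seat within 6 mm of the post's axis); the puller lies upright with its handle's centre over the mat (all of step 1 and horizontal distance between mark and needle_tip below 0.004 m and horizontal distance between hook_seat and post below 0.006 m and x of puller_grip in the frame of mat between -0.105 and 0.105 m and y of puller_grip in the frame of mat between -0.075 and 0.075 m and z of puller_grip in the frame of mat below 0.03 m and angle between puller_grip's own z axis and vertical below 0.35 rad); the robot touches nothing.
It fails at once if the gripper's fingers pull or push the spring's hook or eye themselves (contact force between the fingers and spring_end above 2 N).
It fails at once if the amber bottle is knocked over (angle between bottle's own z axis and vertical above 0.7 rad).
Of fuse1, fuse2, fuse3, fuse4, fuse5 only 3 to 5 are there at a start; the rules pass over those that are not, and their reading is None.
At some moment in a run one of puller may be knocked a few centimetres aside while the robot is not near it.
Once in a run the grip may slacken for a moment while it holds something.
It also fails if it takes over 210 s, if anything falls off the work surface, if the arm or the gripper's body presses on something with over 40 N, if the wrist force passes 120 N, or if a joint passes its speed limit or range.

## Working session

There is one attempt and no reset: what is moved stays moved. The work goes in short steps, Python scripts to look and compute and a shell command to move; the robot and the scene stay as the last step left them, time stands still between calls to the robot, and variables do not carry over. Pictures are saved under pics/ and viewed, at most 14 in all, crops included, and the job is handed in when it is done.

```bash
mkdir -p pics; ls; python3 - <<'E'
from bench import arm,cams
import cv2,numpy as np
print(arm.sense(), arm.tcp_to_grasp)
for n in ["scene","side","wrist"]:
    i=cams.camera_info(n); print(n,np.round(i["intrinsics"],1).tolist(),np.round(i["R"],3).tolist(),np.round(i["t"],3).tolist())
    cv2.imwrite(f"pics/{n}0.png",cams.grab_frame(n)[:,:,::-1])
E
```

```text
pics
{'time_s': 0.0, 'q': array([-1.33361226e+00,  3.51241933e-01,  1.65240533e+00, -1.21597396e-05,
        1.13910086e+00, -8.45875797e-02]), 'qd': array([-7.89814260e-04, -8.05013485e-05, -5.45306976e-05,  4.50981204e-04,
        7.13064777e-04, -3.70599751e-04]), 'effort': array([ 1.26906751e-03, -4.97325253e+01, -2.85253680e+01,  7.00035179e-02,
        2.56362464e-02, -1.06514535e-04]), 'tool_pos': array([ 0.17388467, -0.52143428,  0.21810544]), 'tcp_rot': array([-5.75632639e-04,  9.87085196e-01,  1.60195139e-01, -4.95419081e-05]), 'ft_force': array([ 0.00063996,  0.10095825, -0.10623246]), 'moment': array([-0.01768888, -0.00835662,  0.02095471]), 'finger_force': 0.0, 'grip_width': 0.09294563894821498} -0.0188
scene [[468.0, 0.0, 321.2], [0.0, 468.0, 201.9], [0.0, 0.0, 1.0]] [[-0.045, 0.999, 0.01], [0.854, 0.044, -0.519], [-0.518, -0.015, -0.855]] [0.121, -0.411, 1.722]
side [[376.3, 0.0, 316.5], [0.0, 376.3, 196.1], [0.0, 0.0, 1.0]] [[-0.968, -0.249, 0.004], [-0.163, 0.621, -0.767], [0.189, -0.743, -0.642]] [0.507, 0.182, 1.09]
wrist [[278.1, 0.0, 322.1], [0.0, 278.1, 197.1], [0.0, 0.0, 1.0]] [[0.316, -0.949, 0.0], [-0.911, -0.303, 0.281], [-0.266, -0.089, -0.96]] [-0.551, -0.033, 0.39]
```

View pics/scene0.png

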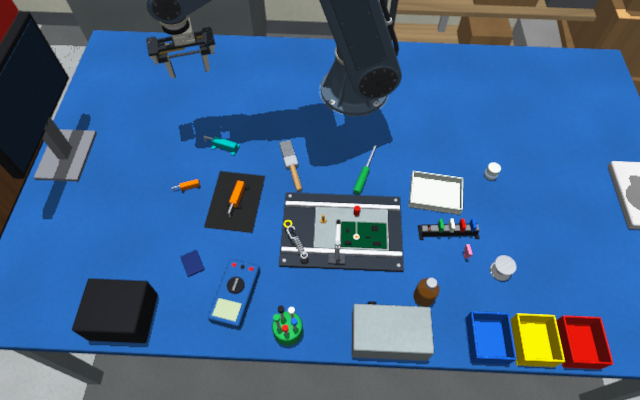

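View pics/side0.png

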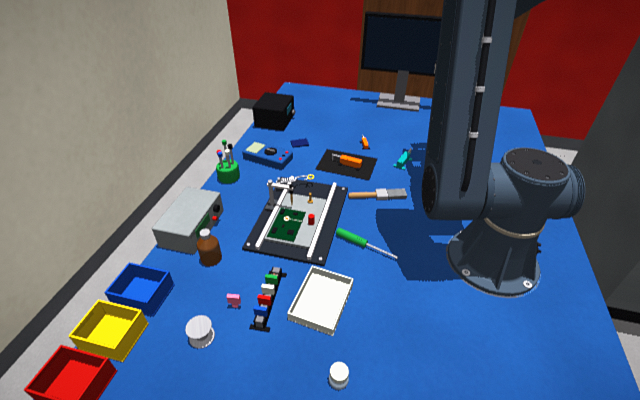

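Scene view: strip at (449,230) with green (441,226), white (452,224), red (463,226) and blue (474,224) fuses; a pink look-alike lies at (467,250). Puller candidates are the larger orange one on the mat (236,193), the small orange one (188,186) and a turquoise one (224,145); the one on the mat is meant. Next, one close crop of the choices and the jig.

```bash
cat > h.py <<'E'
from bench import arm,cams
import cv2,numpy as np
from scipy.spatial.transform import Rotation as Ro
def w(name,uv,z,info=None):
    i=info or cams.camera_info(name); K,R,t=map(np.array,(i["intrinsics"],i["R"],i["t"]))
    c=-R.T@t; d=R.T@np.linalg.inv(K)@np.array([uv[0],uv[1],1.]); return c+d*(z-c[2])/d[2]
def px(name,X,info=None):
    i=info or cams.camera_info(name); K,R,t=map(np.array,(i["intrinsics"],i["R"],i["t"]))
    p=K@(R@np.array(X)+t); return p[:2]/p[2]
def tool():
    s=arm.sense(); q=s["tcp_rot"]; return s["tool_pos"],Ro.from_quat([q[1],q[2],q[3],q[0]])
def go(X,yaw=None):
    """shift mm in tool axes & rotvec deg to reach world X (TCP), pointing down with tool-y at world angle yaw (deg, mod 180)"""
    p,R=tool(); s=R.inv().apply(np.array(X)-p)*1000
    out=[np.round(s,1)]
    if yaw is not None:
        best=None
        for k in (0,180):
            a=np.radians(yaw+k); y=np.array([np.cos(a),np.sin(a),0]); z=np.array([0,0,-1.]); x=np.cross(y,z)
            r=(R.inv()*Ro.from_matrix(np.c_[x,y,z])).as_rotvec(degrees=True)
            if best is None or np.linalg.norm(r)<np.linalg.norm(best): best=r
        out.append(np.round(best,1))
    return out
def grab(name,fn,box=None,k=1):
    i=cams.camera_info(name); im=cams.grab_frame(name)[:,:,::-1]; np.savez("pics/"+fn+".npz",**i); cv2.imwrite("pics/"+fn+"_raw.png",im)
    if box: im=im[box[1]:box[3],box[0]:box[2]]
    cv2.imwrite("pics/"+fn+".png",cv2.resize(im,None,fx=k,fy=k,interpolation=cv2.INTER_CUBIC)); return i
E
python3 - <<'E'
from h import *
im=cv2.imread("pics/scene0.png")
a=cv2.resize(im[180:280,272:412],None,fx=5,fy=5,interpolation=2)[:, :700]
b=cv2.resize(im[165:265,400:500],None,fx=4,fy=4,interpolation=2)
c=cv2.resize(im[160:240,165:275],None,fx=4,fy=4,interpolation=2)
cv2.imwrite("pics/jig.png",a)
d=np.zeros((400,800,3),np.uint8); d[:400,:400]=b; d[:320,400:800]=c[:, :400]; cv2.imwrite("pics/bc.png",d)
E
```

```text
(no output)
```

View pics/jig.png

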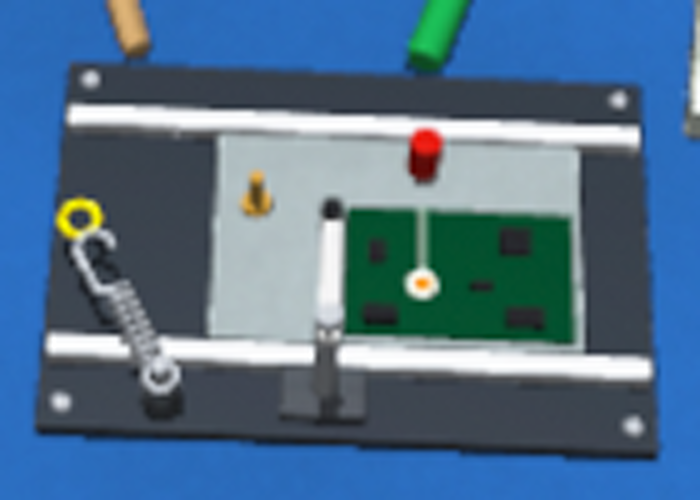

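View pics/bc.png

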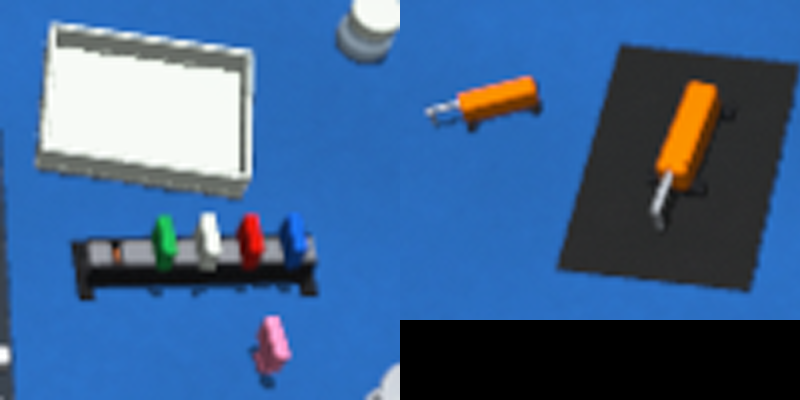

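Close crops: strip clips hold green, white, red and blue, with the first clip empty. The pink one beside it is a decoy. The puller on the mat has its tip toward +x; on the jig, eye is at the left and the post on the carriage.

```bash
python3 - <<'E'
from h import *
b=lambda u,v:(400+u/4,165+v/4); c=lambda u,v:(165+(u-400)/4,160+v/4); j=lambda u,v:(272+u/5,180+v/5)
for n,p,z in [("green",b(164,242),.044),("white",b(207,240),.044),("red",b(249,242),.044),("blue",b(293,240),.044),
 ("trayTL",b(52,27),.03),("trayTR",b(250,55),.03),("trayBR",b(242,184),.03),("trayBL",b(40,165),.03),
 ("pull_back",c(702,88),.03),("pull_front",c(675,180),.03),("mat",c(680,167),.003),
 ("eye",j(80,218),.046),("anchor",j(160,374),.06),("post",j(257,176),.058),("knobtop",j(425,140),.058),("mark",j(422,283),.026),("bottle",(427,292),.05),
 ("jTL",j(70,64),.012),("jTR",j(640,86),.012),("jBL",j(38,430),.012),("jBR",j(657,455),.012)]:
  print(n,np.round(w("scene",p,z),3))
print(go([.60,.28,.30],0))
E
```

```text
green [0.577 0.259 0.044]
white [0.574 0.291 0.044]
red [0.574 0.322 0.044]
blue [0.57  0.354 0.044]
trayTL [0.377 0.19  0.03 ]
trayTR [0.396 0.346 0.03 ]
trayBR [0.516 0.326 0.03 ]
trayBL [0.507 0.173 0.03 ]
pull_back [ 0.445 -0.355  0.03 ]
pull_front [ 0.53  -0.364  0.03 ]
mat [ 0.502 -0.369  0.003]
eye [ 0.594 -0.193  0.046]
anchor [ 0.699 -0.138  0.06 ]
post [ 0.567 -0.09   0.058]
knobtop [0.538 0.009 0.058]
mark [0.617 0.01  0.026]
bottle [0.788 0.201 0.05 ]
jTL [ 0.466 -0.211  0.012]
jTR [0.464 0.147 0.012]
jBL [ 0.715 -0.209  0.012]
jBR [0.713 0.147 0.012]
[array([ 657.7, -625.7,  -81.2]), array([ -0. ,  -0. , -71.6])]
```

```bash
P="python3 -m pendant"; $P '[[[658,-626,-81,0,0,0,100],[658,-626,-81,0,0,0,100],[658,-626,-81,0,0,0,100],[658,-626,-81,0,0,0,100],[658,-626,-81,0,0,0,100]]]' 30
python3 -m pendant '[[[477,-454,-59,0,0,0,100],[477,-454,-59,0,0,0,100],[477,-454,-59,0,0,0,100],[477,-454,-59,0,0,0,100],[477,-454,-59,0,0,0,100]]]'
python3 -c "
from h import *
print(go([.60,.22,.30],4),arm.sense()['q'])"
```

```text
time_s: 0.65
tool_pos: [0.2912, -0.3, 0.2409]
tcp_rot: [-0.0, 0.987, 0.16, 0.0]
ft_force: [0.8, -0.1, 1.1]
grip_width: 0.0929
finger_force: 0.0
time_s: 1.15
tool_pos: [0.4081, -0.0799, 0.2635]
tcp_rot: [0.0, 0.987, 0.16, 0.0]
ft_force: [1.0, -0.3, -0.7]
grip_width: 0.0929
finger_force: 0.0
[array([ 276.9, -223.8,  -36.5]), array([  0. ,  -0. , -75.6])] [-3.05403812e-01  4.89508232e-02  1.91260043e+00 -6.49083283e-05
  1.17962549e+00  9.43637670e-01]
```

```bash

python3 -m pendant '[[[277,-224,-36,0,0,-36,100],[277,-224,-36,0,0,-36,100],[277,-224,-36,0,0,-36,100],[277,-224,-36,0,0,-36,100],[277,-224,-36,0,0,-36,100]]]'
python3 -c "
from h import *
print(go([.60,.24,.30],4))"
```

```text
time_s: 1.65
tool_pos: [0.5423, 0.1297, 0.2883]
tcp_rot: [-0.0, 0.888, 0.46, -0.0]
ft_force: [0.6, -1.3, 0.3]
grip_width: 0.0929
finger_force: 0.0
[array([123.4, -16.5, -11.7]), array([ -0. ,   0. , -39.2])]
```

```bash

python3 -m pendant '[[[123,-16,-12,0,0,-39,100],[123,-16,-12,0,0,-39,100],[123,-16,-12,0,0,-39,100],[123,-16,-12,0,0,-39,100],[123,-16,-12,0,0,-39.2,100]]]'
python3 -c "
from h import *
grab('wrist','w1')
print(tool()[0])"
```

```text
time_s: 2.15
tool_pos: [0.6001, 0.2378, 0.2994]
tcp_rot: [-0.0, 0.682, 0.732, -0.001]
ft_force: [0.3, 0.5, -0.2]
grip_width: 0.0929
finger_force: 0.0
[0.60008222 0.23740824 0.29961274]
```

View pics/w1.png

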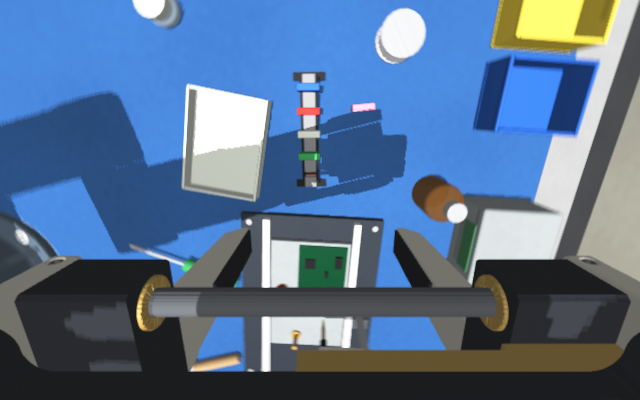

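Wrist view: blue (308,87), red (308,111), white (309,134) and green (309,156) stand in the strip; the pink decoy is on the table (363,106), tray at (226,142), bottle at (440,198).

```bash
python3 - <<'E'
from h import *
im=cv2.imread("pics/w1_raw.png"); i=dict(np.load("pics/w1.npz"))
hsv=cv2.cvtColor(im,cv2.COLOR_BGR2HSV)
print("cam",-i["R"].T@i["t"])
for n,(u,v) in dict(blue=(308,87),red=(308,111),white=(309,134),green=(309,156)).items():
    ref=im[v,u].astype(int); m=(np.abs(im.astype(int)-ref).sum(2)<90).astype(np.uint8)
    m[:v-9]=0;m[v+10:]=0;m[:,:u-18]=0;m[:,u+18:]=0
    ys,xs=np.nonzero(m); 
    print(n,ref,xs.min(),xs.max(),ys.min(),ys.max(),len(xs),np.round(w("wrist",(xs.mean(),ys.mean()),.055,i),4))
for n,p in dict(tl=(190,86),tr=(270,99),br=(260,200),bl=(183,189)).items(): print(n,np.round(w("wrist",p,.03,i),3))
for n,p in dict(e1=(309,76),e2=(311,182)).items(): print(n,np.round(w("wrist",p,.03,i),4))
E
```

```text
cam [0.59497379 0.31470082 0.46538051]
blue [254 174  95] 290 325 78 96 318 [0.5674 0.3499 0.055 ]
red [ 92  99 254] 297 319 107 114 161 [0.5741 0.3193 0.055 ]
white [196 208 203] 298 319 125 137 155 [0.5767 0.2895 0.055 ]
green [ 81 141  58] 298 320 150 165 186 [0.5786 0.2555 0.055 ]
tl [0.399 0.342 0.03 ]
tr [0.516 0.332 0.03 ]
br [0.502 0.175 0.03 ]
bl [0.378 0.185 0.03 ]
e1 [0.5716 0.3679 0.03  ]
e2 [0.5837 0.211  0.03  ]
```

```bash
python3 - <<'E'
from h import *
S=np.array([.5755,.290]);d=np.array([-.074,.997])
T=np.array([.449,.259]);ty=np.array([.133,.991])
print(go([*(S-.032*d),.10],4.2))
p,R=tool()
for k,t in zip((-.032,0,.032,.064),(-.04,.04,-.012,.014)):
    a=S+k*d; b=T+t*ty
    print(k,a,b,"fuse->tray shift",np.round(R.inv().apply(np.append(b-a,0))*1000,1))
print(px("scene",[*T,.03]), arm.sense()['ft_force'])
E
```

```text
[array([ 22.3, -20.4, 199.6]), array([-0.1,  0. , -0. ])]
-0.032 [0.577868 0.258096] [0.44368 0.21936] fuse->tray shift [-2.880e+01 -1.367e+02  1.000e-01]
0 [0.5755 0.29  ] [0.45432 0.29864] fuse->tray shift [ 1.750e+01 -1.202e+02  1.000e-01]
0.032 [0.573132 0.321904] [0.447404 0.247108] fuse->tray shift [ -65.4 -130.9    0.2]
0.064 [0.570764 0.353808] [0.450862 0.272874] fuse->tray shift [-7.200e+01 -1.255e+02  1.000e-01]
[436.49128497 191.55776004] [-0.086659   -0.41387763  0.14501837]
```

```bash

python3 -m pendant '[[[22,-20,200,0,0,0,65],[22,-20,200,0,0,0,65],[22,-20,200,0,0,0,65],[22,-20,200,0,0,0,65],[22,-20,200,0,0,0,65]]]' 30 | head -2
python3 -c "
from h import *
print(tool()[0],go([.5779,.2581,.031],4.2)); grab('wrist','w2')"
```

```text
time_s: 2.7
tool_pos: [0.5749, 0.2567, 0.0944]
[0.57494018 0.25667615 0.09436687] [array([ 1.4,  3.7, 63.3]), array([-0.6,  0.2, -0.6])]
```

View pics/w2.png

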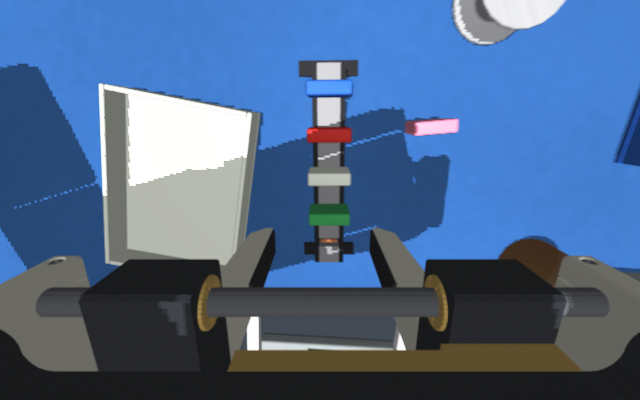

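Close wrist view: green top edge around (329,207–213), fingers straddling the strip at about (262,235) and (382,235), slightly short of green.

```bash
python3 - <<'E'
from h import *
i=dict(np.load("pics/w2.npz"))
for n,p in dict(gtop=(329,208.5),gtopfar=(329,204.5),gbl=(329,224),wtop=(329,171.5),rtop=(329,130),btop=(329,85)).items(): print(n,np.round(w("wrist",p,.058 if n!='gbl' else .030,i),4))
E
```

```text
gtop [0.5793 0.2654 0.058 ]
gtopfar [0.5791 0.2686 0.058 ]
gbl [0.5813 0.2414 0.03  ]
wtop [0.5773 0.2942 0.058 ]
rtop [0.5752 0.3239 0.058 ]
btop [0.5732 0.3535 0.058 ]
```

```bash

python3 -m pendant '[[[4,5,62,0,0,0,65],[4,5,62,0,0,0,65],[4,5,62,0,0,0,0],[4,5,62,0,0,0,0],[4,5,62,0,0,0,0]]]' 30
python3 -m pendant '[[[0,0,0,0,0,0,0],[0,0,0,0,0,0,0],[0,0,-4,0,0,0,0],[0,0,-8,0,0,0,0],[0,0,-12,0,0,0,0]]]' 30
python3 -m pendant '[[[0,0,-20,0,0,0,0],[0,0,-60,0,0,0,0],[0,0,-60,0,0,0,0]]]' 30
python3 -c "
from h import *
print(go([.4437,.2194,.092],4.2))"
```

```text
time_s: 3.25
tool_pos: [0.5847, 0.2623, 0.0408]
tcp_rot: [0.001, 0.684, 0.729, 0.001]
ft_force: [-7.2, 0.3, 5.5]
grip_width: 0.0412
finger_force: 3.5
time_s: 3.75
tool_pos: [0.5809, 0.2616, 0.0501]
tcp_rot: [-0.002, 0.684, 0.729, -0.003]
ft_force: [-9.0, -1.0, -4.6]
grip_width: 0.0315
finger_force: 30.0
time_s: 4.05
tool_pos: [0.5864, 0.263, 0.1169]
tcp_rot: [0.002, 0.684, 0.729, 0.004]
ft_force: [-0.2, 0.6, -0.4]
grip_width: 0.0314
finger_force: 30.0
[array([ -34.5, -145.4,   23.5]), array([ 0.5, -0.2, -0.6])]
```

```bash

python3 -m pendant '[[[-34,-145,23,0,0,0,0],[-34,-145,23,0,0,0,0],[-34,-145,23,0,0,0,0],[-34,-145,23,0,0,0,0],[-34,-145,60,0,0,0,0]]]' 30
python3 -m pendant '[[[0,0,20,0,0,0,0],[0,0,20,0,0,0,0],[0,0,20,0,0,0,50],[0,0,20,0,0,0,50],[0,0,-40,0,0,0,55]]]' 30
python3 -m pendant '[[[0,0,-20,0,0,0,65],[0,0,-20,0,0,0,65],[0,0,-20,0,0,0,65]]]' 30
python3 -c "
from h import *
print(go([.5765,.291,.10],4.2)); grab('scene','s1',(400,150,520,260),4)"
```

```text
time_s: 4.55
tool_pos: [0.4434, 0.2198, 0.0539]
tcp_rot: [0.002, 0.684, 0.729, 0.004]
ft_force: [1.4, 0.4, -0.8]
grip_width: 0.0317
finger_force: 30.0
time_s: 5.05
tool_pos: [0.4385, 0.2177, 0.0769]
tcp_rot: [-0.002, 0.684, 0.729, -0.004]
ft_force: [-0.0, -0.5, 0.3]
grip_width: 0.0488
finger_force: 0.0
time_s: 5.35
tool_pos: [0.4412, 0.2189, 0.1006]
tcp_rot: [0.0, 0.684, 0.729, 0.001]
ft_force: [-0.6, 0.2, 0.6]
grip_width: 0.0604
finger_force: 0.0
[array([ 63.4, 139.6,   0.8]), array([ 0.1, -0. , -0.6])]
```

View pics/s1.png

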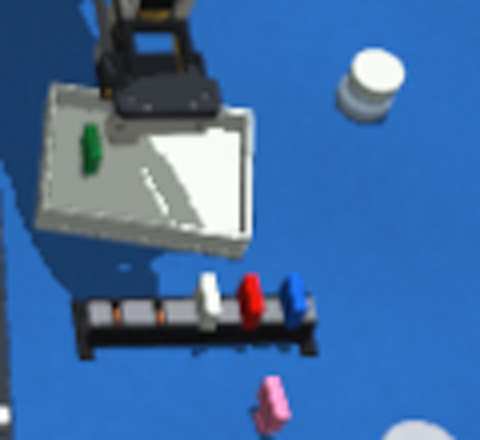

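Scene: green lies in the tray (92,148 in the crop); white, red and blue are still in the strip.

```bash

python3 -m pendant '[[[63,140,0,0,0,0,65],[63,140,0,0,0,0,65],[63,140,0,0,0,0,65],[63,140,0,0,0,0,65],[63,140,0,0,0,0,65]]]' 30|sed -n 2p
python3 -m pendant '[[[0,0,40,0,0,0,65],[0,0,70,0,0,0,65],[0,0,70,0,0,0,65],[0,0,70,0,0,0,0],[0,0,70,0,0,0,0]]]' 30
python3 -m pendant '[[[0,0,0,0,0,0,0],[0,0,0,0,0,0,0],[0,0,-4,0,0,0,0],[0,0,-8,0,0,0,0],[0,0,-14,0,0,0,0]]]' 30
python3 -m pendant '[[[0,0,-20,0,0,0,0],[0,0,-56,0,0,0,0],[0,0,-56,0,0,0,0]]]' 30
python3 -m pendant '[[[17,-120,0,0,0,0,0],[17,-120,0,0,0,0,0],[17,-120,0,0,0,0,0],[17,-120,0,0,0,0,0],[17,-120,0,0,0,0,0]]]' 30
python3 -m pendant '[[[0,0,40,0,0,0,0],[0,0,60,0,0,0,0],[0,0,60,0,0,0,0],[0,0,60,0,0,0,50],[0,0,60,0,0,0,50]]]' 30
python3 -m pendant '[[[0,0,-10,0,0,0,65],[0,0,-10,0,0,0,65],[0,0,-10,0,0,0,65]]]' 30
python3 -c "
from h import *
print(go([.5735,.323,.10],4.2))"
```

```text
tool_pos: [0.5763, 0.2904, 0.0982]
time_s: 6.4
tool_pos: [0.5773, 0.2907, 0.0321]
tcp_rot: [0.0, 0.684, 0.729, 0.001]
ft_force: [-1.3, 0.9, 0.2]
grip_width: 0.049
finger_force: 0.0
time_s: 6.9
tool_pos: [0.5767, 0.2906, 0.0448]
tcp_rot: [-0.0, 0.684, 0.729, -0.0]
ft_force: [0.1, -0.2, -1.0]
grip_width: 0.0315
finger_force: 30.0
time_s: 7.2
tool_pos: [0.5792, 0.2916, 0.1057]
tcp_rot: [0.002, 0.684, 0.729, 0.004]
ft_force: [0.3, 0.7, 0.9]
grip_width: 0.0321
finger_force: 30.0
time_s: 7.7
tool_pos: [0.4565, 0.3002, 0.1009]
tcp_rot: [0.0, 0.684, 0.729, 0.001]
ft_force: [0.7, 1.1, 0.2]
grip_width: 0.0316
finger_force: 30.0
time_s: 8.2
tool_pos: [0.4571, 0.3003, 0.0415]
tcp_rot: [0.0, 0.684, 0.729, 0.001]
ft_force: [0.4, -0.2, 0.4]
grip_width: 0.0431
finger_force: 0.0
time_s: 8.5
tool_pos: [0.4564, 0.3002, 0.0513]
tcp_rot: [0.0, 0.684, 0.729, 0.001]
ft_force: [-0.6, 0.5, 0.8]
grip_width: 0.06
finger_force: 0.0
[array([ 15.4, 118.4, -48.5]), array([ 0.1, -0. , -0.6])]
```

```bash

python3 -m pendant '[[[0,0,-48,0,0,0,65],[15,118,-48,0,0,0,65],[15,118,-48,0,0,0,65],[15,118,-48,0,0,0,65],[15,118,-48,0,0,0,65]]]' 30|sed -n 2p
python3 -m pendant '[[[0,0,40,0,0,0,65],[0,0,70,0,0,0,65],[0,0,70,0,0,0,65],[0,0,70,0,0,0,0],[0,0,70,0,0,0,0]]]' 30
python3 -m pendant '[[[0,0,0,0,0,0,0],[0,0,0,0,0,0,0],[0,0,-4,0,0,0,0],[0,0,-8,0,0,0,0],[0,0,-14,0,0,0,0]]]' 30
python3 -m pendant '[[[0,0,-20,0,0,0,0],[0,0,-56,0,0,0,0],[0,0,-56,0,0,0,0]]]' 30
python3 -m pendant '[[[-65,-131,0,0,0,0,0],[-65,-131,0,0,0,0,0],[-65,-131,0,0,0,0,0],[-65,-131,0,0,0,0,0],[-65,-131,0,0,0,0,0]]]' 30
python3 -m pendant '[[[0,0,40,0,0,0,0],[0,0,55,0,0,0,0],[0,0,55,0,0,0,0],[0,0,55,0,0,0,50],[0,0,55,0,0,0,50]]]' 30
python3 -m pendant '[[[0,0,-10,0,0,0,65],[0,0,-10,0,0,0,65],[0,0,-10,0,0,0,65]]]' 30
python3 -c "
from h import *
print(go([.571,.355,.10],4.2))"
```

```text
tool_pos: [0.5744, 0.3223, 0.0981]
time_s: 9.5
tool_pos: [0.5733, 0.3229, 0.0303]
tcp_rot: [0.0, 0.684, 0.729, 0.001]
ft_force: [0.0, 0.2, 0.9]
grip_width: 0.0485
finger_force: 0.0
time_s: 10.0
tool_pos: [0.5734, 0.3224, 0.0427]
tcp_rot: [0.0, 0.684, 0.729, 0.001]
ft_force: [3.2, 0.3, -1.2]
grip_width: 0.0313
finger_force: 30.0
time_s: 10.3
tool_pos: [0.5747, 0.3234, 0.1034]
tcp_rot: [0.001, 0.684, 0.729, 0.003]
ft_force: [0.2, 0.1, 0.4]
grip_width: 0.0318
finger_force: 30.0
time_s: 10.8
tool_pos: [0.4459, 0.2491, 0.0988]
tcp_rot: [0.0, 0.684, 0.729, 0.0]
ft_force: [1.3, -0.5, -0.2]
grip_width: 0.0318
finger_force: 30.0
time_s: 11.3
tool_pos: [0.4472, 0.2497, 0.0443]
tcp_rot: [0.0, 0.684, 0.729, 0.001]
ft_force: [-0.0, -0.1, 1.2]
grip_width: 0.0437
finger_force: 0.0
time_s: 11.6
tool_pos: [0.4466, 0.2494, 0.0542]
tcp_rot: [0.0, 0.684, 0.729, 0.001]
ft_force: [-0.2, 0.7, -0.4]
grip_width: 0.0597
finger_force: 0.0
[array([ 97.5, 131. , -45.6]), array([ 0.1, -0. , -0.6])]
```

```bash

python3 -m pendant '[[[0,0,-46,0,0,0,65],[96,132,-46,0,0,0,65],[96,132,-46,0,0,0,65],[96,132,-46,0,0,0,65],[96,132,-46,0,0,0,65]]]' 30|sed -n 2p
python3 -m pendant '[[[0,0,40,0,0,0,65],[0,0,70,0,0,0,65],[0,0,70,0,0,0,65],[0,0,70,0,0,0,0],[0,0,70,0,0,0,0]]]' 30
python3 -m pendant '[[[0,0,0,0,0,0,0],[0,0,0,0,0,0,0],[0,0,-4,0,0,0,0],[0,0,-8,0,0,0,0],[0,0,-14,0,0,0,0]]]' 30
python3 -m pendant '[[[0,0,-20,0,0,0,0],[0,0,-56,0,0,0,0],[0,0,-56,0,0,0,0]]]' 30
python3 -m pendant '[[[-72,-126,0,0,0,0,0],[-72,-126,0,0,0,0,0],[-72,-126,0,0,0,0,0],[-72,-126,0,0,0,0,0],[-72,-126,0,0,0,0,0]]]' 30
python3 -m pendant '[[[0,0,40,0,0,0,0],[0,0,50,0,0,0,0],[0,0,50,0,0,0,0],[0,0,50,0,0,0,50],[0,0,50,0,0,0,50]]]' 30
python3 -m pendant '[[[0,0,-50,0,0,0,65],[0,-60,-150,0,0,0,65],[0,-60,-150,0,0,0,65],[0,-60,-150,0,0,0,65],[0,-60,-150,0,0,0,65]]]' 30
python3 -c "
from h import *
print(tool()[0]);grab('scene','s2',(265,150,505,290),3.3)"
```

```text
tool_pos: [0.5744, 0.3558, 0.0994]
time_s: 12.6
tool_pos: [0.5727, 0.3539, 0.0314]
tcp_rot: [0.0, 0.684, 0.729, 0.001]
ft_force: [-0.0, 0.4, 0.7]
grip_width: 0.0489
finger_force: 0.0
time_s: 13.1
tool_pos: [0.5717, 0.3534, 0.0438]
tcp_rot: [-0.0, 0.684, 0.729, -0.0]
ft_force: [0.3, -0.3, 0.5]
grip_width: 0.0319
finger_force: 30.0
time_s: 13.4
tool_pos: [0.5741, 0.3546, 0.105]
tcp_rot: [0.001, 0.684, 0.729, 0.004]
ft_force: [0.4, 0.6, 0.3]
grip_width: 0.0316
finger_force: 30.0
time_s: 13.9
tool_pos: [0.4506, 0.2735, 0.1]
tcp_rot: [0.0, 0.684, 0.729, 0.001]
ft_force: [0.4, -0.0, 0.6]
grip_width: 0.0316
finger_force: 30.0
time_s: 14.4
tool_pos: [0.4514, 0.274, 0.0504]
tcp_rot: [0.0, 0.684, 0.729, 0.001]
ft_force: [-0.4, -0.2, -0.3]
grip_width: 0.0432
finger_force: 0.0
time_s: 14.9
tool_pos: [0.3911, 0.2704, 0.2025]
tcp_rot: [0.001, 0.684, 0.729, 0.003]
ft_force: [0.8, 0.3, -0.7]
grip_width: 0.0603
finger_force: 0.0
[0.39106897 0.27043725 0.20248931]
```

View pics/s2.png

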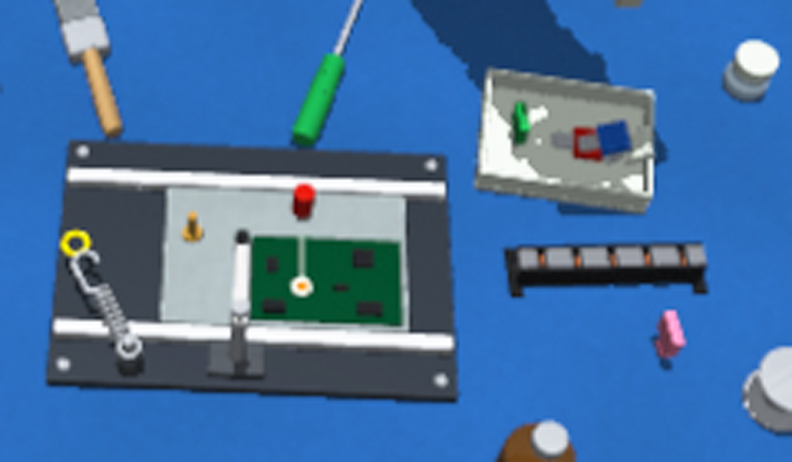

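Scene: all four fuses are gone from the strip and in the tray (green (520,120), red/blue (600,140), white lying beside them). Now to the jig.

```bash
python3 - <<'E'
from h import *
j=lambda u,v:(272+u/5,180+v/5)
print("armend",w("scene",j(333,206),.115),"base",w("scene",j(325,405),.012))
p,R=tool();print(arm.sense()['q'])
print(go([.46,.0,.20],90))
E
```

```text
armend [ 0.61695893 -0.04585223  0.115     ] base [ 0.69158002 -0.04426358  0.012     ]
[ 5.06439406e-01  2.35034625e-01  1.86006781e+00 -6.95066871e-05
  1.04309038e+00  4.42478136e-01]
[array([-274. ,   51.5,    0.4]), array([  0.2,   0.1, -86.3])]
```

```bash

python3 -m pendant '[[[-249,47,0,0,0,-43,100],[-249,47,0,0,0,-43,100],[-249,47,0,0,0,-43,100],[-249,47,0,0,0,-43,100],[-249,47,0,0,0,-43,100]]]' 30|sed -n 2,3p
python3 -m pendant '[[[0,0,0,0,0,-43,100],[0,0,0,0,0,-43,100],[0,0,0,0,0,-43,100],[0,0,0,0,0,-43,100],[0,0,0,0,0,-43,100]]]' 30|sed -n 2,3p
python3 -c "
from h import *
print(go([.46,.0,.20],90))
grab('wrist','w3')"
```

```text
tool_pos: [0.4442, 0.0628, 0.1982]
tcp_rot: [-0.001, 0.42, 0.907, -0.0]
tool_pos: [0.444, 0.0644, 0.198]
tcp_rot: [-0.001, 0.059, 0.998, -0.0]
[array([-23.4, -62.1,  -2. ]), array([-0. , -0.1, -6.7])]
```

View pics/w3.png

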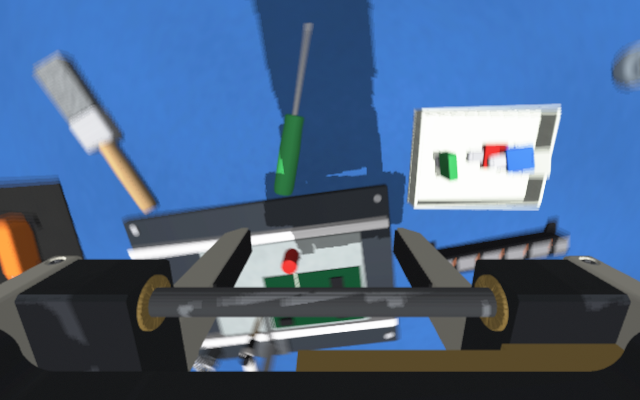

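Wrist view: all 4 fuses confirmed in the tray (green (447,165), white (474,157), red (495,155), blue (520,158)). The camera looks outward from the tool's +x, so I'll flip half a turn to view the jig.

```bash

for i in 1 2 3 4; do python3 -m pendant '[[[0,0,0,0,0,43,100],[0,0,0,0,0,43,100],[0,0,0,0,0,43,100],[0,0,0,0,0,43,100],[0,0,0,0,0,43,100]]]' 30|sed -n 3p; done
python3 -c "
from h import *
print(go([.43,-.04,.20],-90))"
```

```text
tcp_rot: [-0.001, 0.427, 0.904, -0.0]
tcp_rot: [-0.001, 0.729, 0.685, -0.001]
tcp_rot: [-0.0, 0.929, 0.37, -0.001]
tcp_rot: [0.0, 1.0, 0.004, -0.001]
[array([-15. , 104.4,  -1.7]), array([0. , 0.1, 0.5])]
```

```bash

python3 -m pendant '[[[-15,104,0,0,0,0.5,100],[-15,104,0,0,0,0.5,100],[-15,104,0,0,0,0.5,100],[-15,104,0,0,0,0.5,100],[-15,104,0,0,0,0.5,100]]]' 30|sed -n 2,3p
python3 -c "
from h import *
grab('wrist','w4')
im=cv2.imread('pics/w4_raw.png');cv2.imwrite('pics/w4c.png',cv2.resize(im[:260,120:520],(800,520),interpolation=2))"
```

```text
tool_pos: [0.431, -0.0389, 0.1988]
tcp_rot: [-0.0, 1.0, 0.004, -0.0]
```

View pics/w4c.png

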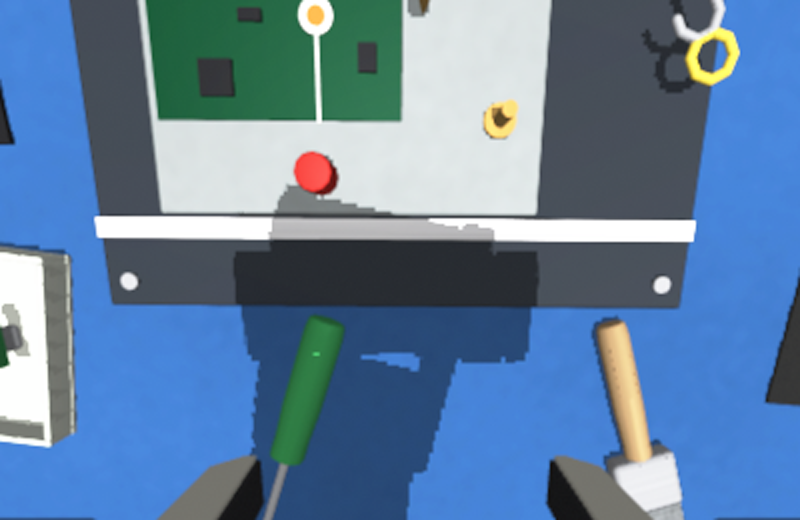

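Crop: knob top (313,172), post top (509,106), spot (316,15), eye (712,56); the needle is cut off at the top. Move ahead 100 mm for a full view.

```bash

python3 -m pendant '[[[105,10,-10,0,0,0,100],[105,10,-10,0,0,0,100],[105,10,-10,0,0,0,100],[105,10,-10,0,0,0,100],[105,10,-10,0,0,0,100]]]' 30|sed -n 2,3p
python3 -c "
from h import *
i=dict(np.load('pics/w4.npz'))
f=lambda u,v:(120+u/2,v/2)
for n,u,v,z in [('knob',313,172,.058),('post',509,106,.058),('mark',316,15,.026),('eye',712,56,.046),('jl',113,303,.012),('jr',680,306,.012)]: print(n,np.round(w('wrist',f(u,v),z,i),4))
grab('wrist','w5')
im=cv2.imread('pics/w5_raw.png');cv2.imwrite('pics/w5c.png',cv2.resize(im[:260,120:520],(800,520),interpolation=2))"
```

```text
tool_pos: [0.535, -0.0474, 0.2088]
tcp_rot: [-0.0, 1.0, 0.006, -0.001]
knob [0.538  0.0076 0.058 ]
post [ 0.5696 -0.0913  0.058 ]
mark [0.6185 0.008  0.026 ]
eye [ 0.5958 -0.1949  0.046 ]
jl [0.4643 0.1436 0.012 ]
jr [ 0.4653 -0.2142  0.012 ]
```

View pics/w5c.png

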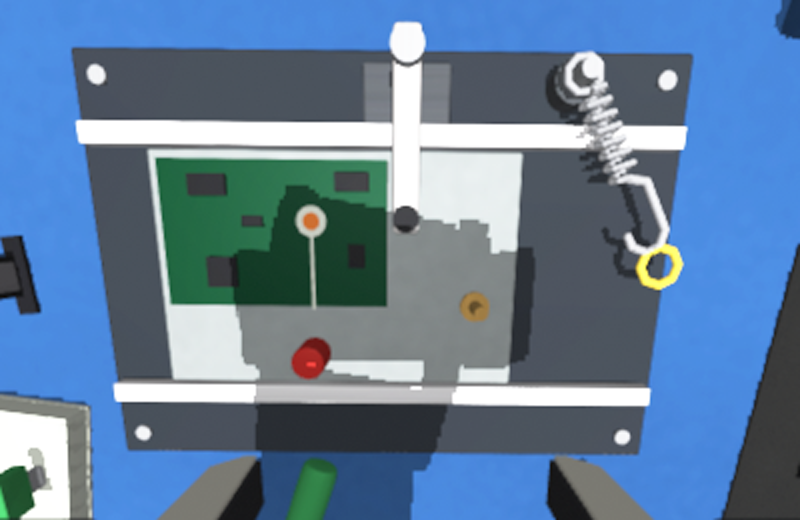

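Crop: spot (311,221), arm end cap with needle beneath (405,219), post (474,306), knob (311,360), eye (659,266), pivot (592,67).

```bash

python3 -c "
from h import *
i=dict(np.load('pics/w5.npz'))
print(-i['R'].T@i['t'])
f=lambda u,v:(120+u/2,v/2)
for n,u,v,z in [('knob',311,362,.058),('post',474,306,.058),('mark',311,221,.026),('cap',405,219,.115),('cap',405,219,.11),('eye',659,266,.046),('piv',592,67,.060),('jl',128,450,.012),('jr',638,453,.012),('ul',73,48,.012),('ur',692,55,.012)]: print(n,z,np.round(w('wrist',f(u,v),z,i),4))
print(go([.54,.007,.12],-90))
"
```

```text
[ 0.61328318 -0.04755638  0.37463045]
knob 0.058 [0.5393 0.0057 0.058 ]
post 0.058 [ 0.5728 -0.0879  0.058 ]
mark 0.026 [0.6184 0.0079 0.026 ]
cap 0.115 [ 0.6184 -0.0482  0.115 ]
cap 0.11 [ 0.6185 -0.0482  0.11  ]
eye 0.046 [ 0.5954 -0.1952  0.046 ]
piv 0.06 [ 0.6934 -0.1415  0.06  ]
jl 0.012 [0.4641 0.1437 0.012 ]
jr 0.012 [ 0.4655 -0.2136  0.012 ]
ul 0.012 [0.712  0.1433 0.012 ]
ur 0.012 [ 0.7123 -0.2129  0.012 ]
[array([  5.8, -54.6,  89.1]), array([-0. ,  0.1,  0.6])]
```

```bash

python3 -m pendant '[[[4,-54,50,0,0,0.6,50],[4,-54,89,0,0,0.6,50],[4,-54,89,0,0,0.6,50],[4,-54,89,0,0,0.6,50],[4,-54,89,0,0,0.6,50]]]' 20|sed -n 2,3p
python3 -m pendant '[[[0,0,50,0,0,0,50],[0,0,90,0,0,0,50],[0,0,90,0,0,0,50],[0,0,90,0,0,0,0],[0,0,90,0,0,0,0]]]' 20
python3 -m pendant '[[[0,0,0,0,0,0,0],[0,0,0,0,0,0,0],[0,0,0,0,0,0,0]]]' 20

```

```text
tool_pos: [0.5402, 0.0049, 0.1223]
tcp_rot: [0.0, 1.0, -0.0, 0.001]
time_s: 20.1
tool_pos: [0.5412, 0.0052, 0.0331]
tcp_rot: [0.0, 1.0, -0.0, 0.002]
ft_force: [-0.3, -0.5, -0.1]
grip_width: 0.0351
finger_force: 0.0
time_s: 20.4
tool_pos: [0.5406, 0.0058, 0.032]
tcp_rot: [-0.0, 1.0, -0.0, 0.001]
ft_force: [-0.6, 3.3, 12.5]
grip_width: 0.0193
finger_force: 20.0
```

```bash

python3 -m pendant '[[[0,10,-1,0,0,0,0],[0,20,-1,0,0,0,0],[0,30,-1,0,0,0,0],[0,40,-1,0,0,0,0],[0,50,-1,0,0,0,0]]]' 20|sed -n 2,9p
python3 -m pendant '[[[0,6,0,0,0,0,0],[0,6,0,0,0,0,0],[0,6,0,0,0,0,0],[0,6,0,0,0,0,0]]]' 20|sed -n 2,9p
python3 -c "
from h import *
grab('wrist','w6');grab('side','sd6',(250,165,360,260),7);grab('scene','s6',(272,180,412,280),5)
im=cv2.imread('pics/w6_raw.png');cv2.imwrite('pics/w6c.png',cv2.resize(im[:260,120:520],(800,520),interpolation=2))"
```

```text
tool_pos: [0.5406, -0.0444, 0.0321]
tcp_rot: [-0.0, 1.0, -0.0, 0.002]
ft_force: [5.0, 5.0, -2.3]
grip_width: 0.0195
finger_force: 20.0
tool_pos: [0.5406, -0.051, 0.0321]
tcp_rot: [0.001, 1.0, -0.0, 0.002]
ft_force: [4.7, -3.5, -0.9]
grip_width: 0.0194
finger_force: 20.0
```

View pics/w6c.png

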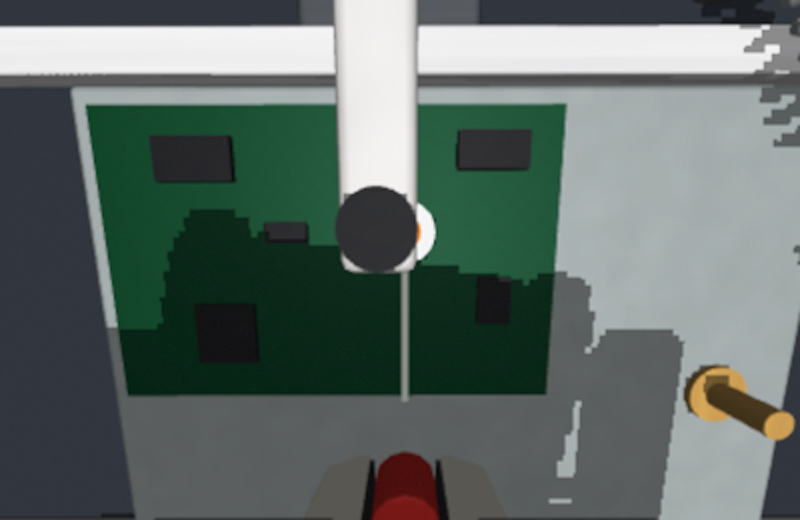

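The spot's line is at column 404 and the cap centre at (377,228); work out the parallax.

```bash

python3 -c "
from h import *
i=dict(np.load('pics/w6.npz'));f=lambda u,v:(120+u/2,v/2)
print(-i['R'].T@i['t'])
for n,u,v,z in [('ring',435,231,.0255),('line',404.5,290,.0255),('line2',404.5,390,.0255),('cap',377,228,.12),('cap',377,228,.11),('armL',337,120,.115),('armR',418,120,.115),('knob',404,510,.058),('post',778,425,.058)]: print(n,z,np.round(w('wrist',f(u,v),z,i),4))
"; python3 -c "
import cv2,numpy as np
a=cv2.imread('pics/sd6.png')[:520];b=cv2.imread('pics/s6.png');print(a.shape,b.shape);cv2.imwrite('pics/sd6v.png',a[:, :770])"
```

```text
[ 0.61820397 -0.05167872  0.19833874]
ring 0.0255 [ 0.6189 -0.0613  0.0255]
line 0.0255 [ 0.6016 -0.0522  0.0255]
line2 0.0255 [ 0.5697 -0.0522  0.0255]
cap 0.12 [ 0.6189 -0.0482  0.12  ]
cap 0.11 [ 0.619  -0.0478  0.11  ]
armL 0.115 [ 0.6331 -0.0427  0.115 ]
armR 0.115 [ 0.6331 -0.0538  0.115 ]
knob 0.058 [ 0.544 -0.052  0.058]
post 0.058 [ 0.569 -0.152  0.058]
(520, 770, 3) (500, 700, 3)
```

View pics/sd6v.png

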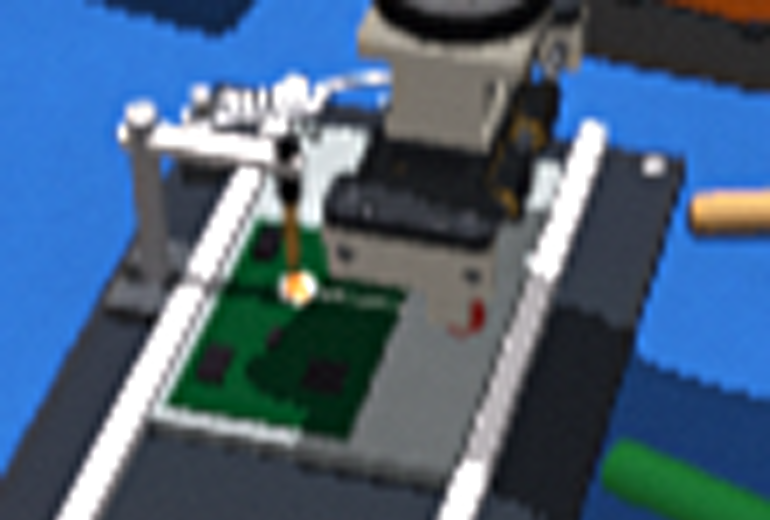

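```bash

python3 -c "
from h import *
for X in ([.6188,-.048,.031],[.6188,-.052,.031],[.6186,-.0522,.0255],[.6186,-.048,.0255],[.6188,-.048,.105]): p=px('side',X);print(X,(p-[250,165])*7)
"
python3 -m pendant '[[[0,-2,0,0,0,0,0],[0,-4,0,0,0,0,0],[0,-4,0,0,0,0,0],[0,-4,0,0,0,0,0]]]' 20|sed -n 2,9p
python3 -c "
from h import *
grab('side','sd7',(270,175,330,220),10);i=grab('wrist','w7')
im=cv2.imread('pics/w7_raw.png')[100:240,260:400];a=cv2.resize(im,None,fx=3,fy=3);b=cv2.imread('pics/sd7.png')[:420,:370];cv2.imwrite('pics/c7.png',np.hstack([a,b]))
print(tool()[0])"
```

```text
[0.6188, -0.048, 0.031] [293.58039872 277.45769881]
[0.6188, -0.052, 0.031] [296.14026761 271.97444647]
[0.6186, -0.0522, 0.0255] [297.12081275 280.65247872]
[0.6186, -0.048, 0.0255] [294.44310242 286.41558296]
[0.6188, -0.048, 0.105] [287.23574325 152.71111515]
tool_pos: [0.5406, -0.0466, 0.0322]
tcp_rot: [0.0, 1.0, -0.0, 0.002]
ft_force: [4.6, -2.6, -0.4]
grip_width: 0.0198
finger_force: 20.0
[ 0.5406218  -0.04662004  0.03212379]
```

View pics/c7.png

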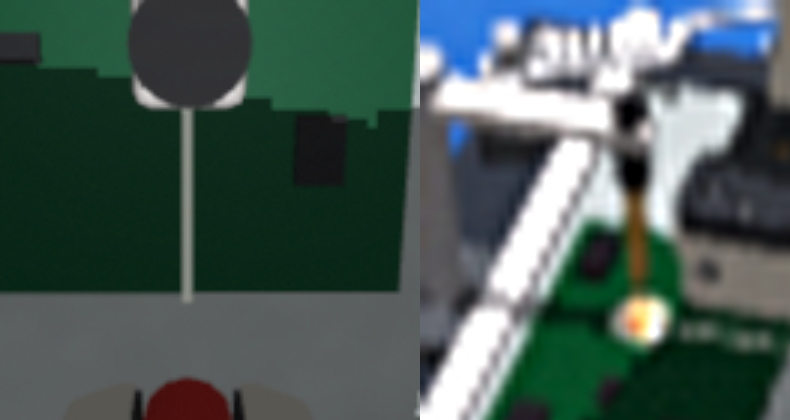

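The spot line (187) and cap (190) now coincide, and the side view shows the needle tip straight over the spot. Release the knob and go to look at the puller.

```bash

python3 -m pendant '[[[0,0,0,0,0,0,40],[0,0,0,0,0,0,50],[0,0,0,0,0,0,50],[0,0,-40,0,0,0,50],[0,0,-90,0,0,0,50]]]' 20|sed -n 2,9p
python3 -m pendant '[[[0,0,-120,0,0,0,70],[0,0,-170,0,0,0,70],[0,90,-170,0,0,0,70],[-20,110,-170,0,0,0,70],[-20,110,-170,0,0,0,70]]]' 20|sed -n 2,9p
python3 -c "
from h import *
import time
i=grab('wrist','w8')
im=cv2.imread('pics/w8_raw.png');cv2.imwrite('pics/w8c.png',cv2.resize(im[:260,120:520],(800,520),interpolation=2))
print(tool()[0],go([.40,-.36,.20],-90))"
```

```text
tool_pos: [0.5378, -0.0461, 0.1207]
tcp_rot: [-0.0, 1.0, -0.0, -0.002]
ft_force: [0.7, -0.1, 0.9]
grip_width: 0.0463
finger_force: 0.0
tool_pos: [0.5188, -0.1583, 0.2933]
tcp_rot: [0.001, 1.0, -0.0, 0.001]
ft_force: [0.1, -0.2, -0.4]
grip_width: 0.0647
finger_force: 0.0
[ 0.51861375 -0.16130365  0.29513371] [array([-118.4,  198.7,   95.3]), array([ 0.2, -0.2, -0.1])]
```

View pics/w8c.png

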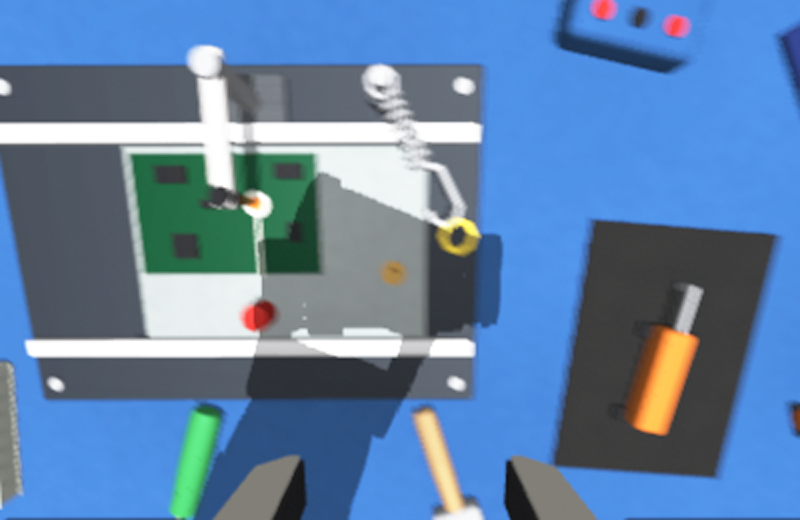

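Crop: needle tip meets the spot (255,203), post at (392,272), eye (458,237), pivot (381,82); puller handle runs from (650,432) to (680,330), pin toward +x. I have now viewed 15 pictures, one over the limit of 14, so from here on I'll measure by colour segmentation only, without viewing.

```bash
cat >> h.py <<'E'
def blob(im,lo,hi,box=None,amin=20):
    """largest HSV blob: centroid, minAreaRect, area"""
    m=cv2.inRange(cv2.cvtColor(im,cv2.COLOR_BGR2HSV),lo,hi)
    if box: k=np.zeros_like(m); k[box[1]:box[3],box[0]:box[2]]=1; m=m*k
    n,l,s,c=cv2.connectedComponentsWithStats(m)
    if n<2: return None
    j=1+np.argmax(s[1:,4]); ys,xs=np.nonzero(l==j)
    return c[j],cv2.minAreaRect(np.c_[xs,ys].astype(np.float32)),s[j]
YEL=((24,150,110),(34,255,255)); ORA=((5,170,130),(18,255,255))
E
python3 -c "
from h import *
i=dict(np.load('pics/w8.npz'));f=lambda u,v:(120+u/2,v/2);im=cv2.imread('pics/w8_raw.png')
print(-i['R'].T@i['t'])
for n,u,v,z in [('post',392,272,.058),('piv',381,80,.06),('eye',458,237,.046),('spot',257,204,.026),('knob',258,315,.058),('back',651,432,.039),('front',681,331,.039),('pin',690,290,.035),('m1',594,220,.003),('m2',777,236,.003),('m3',718,475,.003),('m4',556,463,.003)]: print(n,z,np.round(w('wrist',f(u,v),z,i),4))
print('yel',blob(im,*YEL)); o=blob(im,*ORA,(420,100,520,260));print('ora',o)
print(w('wrist',blob(im,*YEL)[0],.046,i),w('wrist',o[0],.036,i))
"

```

```text
[ 0.596615   -0.15909459  0.45938272]
post 0.058 [ 0.5699 -0.1514  0.058 ]
piv 0.06 [ 0.6908 -0.1453  0.06  ]
eye 0.046 [ 0.5936 -0.1986  0.046 ]
spot 0.026 [ 0.617  -0.0516  0.026 ]
knob 0.058 [ 0.5397 -0.0546  0.058 ]
back 0.039 [ 0.4425 -0.3584  0.039 ]
front 0.039 [ 0.5243 -0.3712  0.039 ]
pin 0.035 [ 0.5548 -0.3758  0.035 ]
m1 0.003 [ 0.606 -0.309  0.003]
m2 0.003 [ 0.5938 -0.455   0.003 ]
m3 0.003 [ 0.3884 -0.4404  0.003 ]
m4 0.003 [ 0.4003 -0.2947  0.003 ]
yel (array([347.80909091, 120.38181818]), ((347.98822021484375, 119.44705963134766), (14.100480079650879, 15.835925102233887), 77.47119140625), array([340, 112,  17,  15, 110], dtype=int32))
ora (array([450.7464539 , 190.26595745]), ((451.35003662109375, 190.4499969482422), (18.657434463500977, 53.12626266479492), 18.43494987487793), array([436, 164,  33,  53, 564], dtype=int32))
[ 0.59100713 -0.19697068  0.046     ] [ 0.48449722 -0.36278196  0.036     ]
```

```bash

python3 -m pendant '[[[-118,199,80,0,0,9,70],[-118,199,80,0,0,9,70],[-118,199,80,0,0,9,70],[-118,199,80,0,0,9,70],[-118,199,80,0,0,9,70]]]' 20|sed -n 2,3p
python3 -m pendant '[[[0,0,0,0,0,0,60],[0,0,0,0,0,0,60],[0,0,0,0,0,0,60]]]' 20|sed -n 2,3p
cat > pul.py <<'E'
from h import *
import sys
def puller(fn,z=.039):
    i=grab('wrist',fn); im=cv2.imread(f'pics/{fn}_raw.png'); o=blob(im,*ORA)
    c,r,s=o; b=cv2.boxPoints(r); W=np.array([w('wrist',p,z,i)[:2] for p in b])
    e=[(W[k]+W[(k+1)%4])/2 for k in range(4)]; d=e[0]-e[2]; d2=e[1]-e[3]
    L,S=(d,d2) if np.linalg.norm(d)>np.linalg.norm(d2) else (d2,d); L=L*np.sign(L[0])
    print('box',s,'len',np.linalg.norm(L),np.linalg.norm(S),'yaw',np.degrees(np.arctan2(L[1],L[0])),'rectc',W.mean(0),'cen',w('wrist',c,z,i)[:2])
    return W.mean(0),np.degrees(np.arctan2(L[1],L[0]))
E
python3 -c "
from pul import *
c,y=puller('w9'); print(tool()[0]); print(go([*c,.10],y-90))"
```

```text
tool_pos: [0.3997, -0.3565, 0.2104]
tcp_rot: [-0.0, 0.997, -0.079, -0.0]
tool_pos: [0.4019, -0.3545, 0.2116]
tcp_rot: [-0.0, 0.997, -0.078, 0.0]
box [308  75  21  74 861] len 0.08132113612844245 0.023307047567866366 yaw -9.239286844964612 rectc [ 0.48320152 -0.36395604] cen [ 0.47227344 -0.36120167]
[ 0.40202338 -0.3544341   0.21173305]
[array([ 81.6,  -3.2, 111.8]), array([ 0. , -0. ,  0.3])]
```

```bash

python3 -m pendant '[[[81,-3,60,0,0,0,60],[81,-3,112,0,0,0,60],[81,-3,112,0,0,0,60],[81,-3,112,0,0,0,60]]]' 40|sed -n 2,3p
python3 -m pendant '[[[0,0,50,0,0,0,60],[0,0,80,0,0,0,60],[0,0,91,0,0,0,60],[0,0,91,0,0,0,60],[0,0,91,0,0,0,60]]]' 40
python3 -m pendant '[[[0,0,0,0,0,0,0],[0,0,0,0,0,0,0],[0,0,0,0,0,0,0],[0,0,0,0,0,0,0],[0,0,0,0,0,0,0]]]' 40
python3 -m pendant '[[[0,0,-20,0,0,0,0],[0,0,-60,0,0,0,0],[0,0,-60,0,0,0,0],[0,0,-60,0,0,0,0]]]' 40
python3 -c "
from pul import *
s=arm.sense();print(s['tool_pos']); c,y=puller('w10',.039+.06);
im=cv2.imread('pics/w10_raw.png');print(blob(im,*ORA))"
```

```text
tool_pos: [0.4819, -0.3622, 0.0948]
tcp_rot: [-0.002, 0.997, -0.077, -0.003]
time_s: 24.75
tool_pos: [0.4827, -0.3658, 0.0107]
tcp_rot: [0.001, 0.997, -0.079, 0.001]
ft_force: [0.6, 0.4, 0.1]
grip_width: 0.0558
finger_force: 0.0
time_s: 25.25
tool_pos: [0.4818, -0.365, 0.0085]
tcp_rot: [-0.0, 0.997, -0.079, 0.0]
ft_force: [-1.2, 2.0, 3.9]
grip_width: 0.024
finger_force: 40.0
time_s: 25.65
tool_pos: [0.4818, -0.3652, 0.0685]
tcp_rot: [0.0, 0.997, -0.079, 0.0]
ft_force: [-0.4, 0.8, -2.8]
grip_width: 0.0238
finger_force: 40.0
[ 0.48177496 -0.3651653   0.06849208]
box [ 301  177   44  110 4416] len 0.06222287383387064 0.022720451582449463 yaw -9.02326887321955 rectc [ 0.49931426 -0.36923956] cen [ 0.50060931 -0.36931977]
(array([322.26856884, 232.46331522]), ((322.5, 231.5), (109.0, 43.0), 90.0), array([ 301,  177,   44,  110, 4416], dtype=int32))
```

```bash

python3 -c "
from h import *
i=dict(np.load('pics/w10.npz'));p,R=tool()
im=cv2.imread('pics/w10_raw.png')
for z in (.093,.099): print('front edge tool xyz',R.inv().apply(w('wrist',(322.5,177),z,i)-p)*1000)
print(px('wrist',p+R.apply([.042,0,-.0305]),i),'pin tip exp',px('wrist',p+R.apply([.075,0,-.0005]),i),'rod top',px('wrist',p+R.apply([.075,0,-.026]),i))
# grayish column profile ahead of the handle
for r in range(95,180,6): print(r,[tuple(int(k) for k in im[r,c]) for c in range(308,340,4)])
"
```

```text
front edge tool xyz [ 48.31865159   1.65259599 -25.55172647]
front edge tool xyz [ 49.59869796   1.62905901 -31.55293445]
[319.2877525 191.2264424] pin tip exp [319.47427642 122.76264425] rod top [319.13543771 123.8960875 ]
95 [(73, 74, 72), (72, 71, 70), (73, 75, 75), (72, 71, 71), (73, 73, 72), (72, 71, 71), (72, 71, 71), (74, 74, 74)]
101 [(73, 73, 73), (71, 70, 70), (72, 72, 71), (73, 73, 73), (73, 73, 73), (72, 72, 72), (72, 72, 72), (72, 71, 71)]
107 [(72, 72, 72), (71, 71, 70), (44, 43, 43), (55, 55, 55), (73, 73, 73), (70, 70, 70), (70, 70, 70), (70, 70, 70)]
113 [(73, 74, 74), (46, 46, 46), (44, 44, 44), (52, 52, 52), (73, 73, 72), (71, 71, 71), (73, 73, 73), (74, 74, 74)]
119 [(45, 45, 45), (44, 45, 45), (43, 43, 43), (251, 249, 249), (254, 254, 254), (208, 203, 201), (72, 73, 73), (73, 72, 72)]
125 [(44, 43, 43), (43, 43, 43), (43, 43, 43), (252, 251, 251), (255, 255, 255), (218, 214, 213), (70, 69, 69), (72, 72, 71)]
131 [(44, 44, 44), (43, 43, 44), (46, 47, 47), (241, 238, 238), (255, 255, 254), (210, 205, 205), (70, 69, 69), (74, 73, 73)]
137 [(44, 45, 45), (46, 46, 45)
[... 281 characters left out ...]
0), (184, 180, 178), (127, 124, 124), (45, 45, 44), (44, 44, 44)]
155 [(46, 46, 46), (44, 45, 45), (46, 45, 45), (175, 172, 170), (184, 179, 178), (126, 123, 122), (44, 45, 44), (45, 45, 45)]
161 [(44, 45, 45), (44, 44, 44), (45, 45, 45), (176, 171, 169), (184, 179, 178), (123, 121, 120), (44, 45, 45), (45, 45, 45)]
167 [(45, 45, 45), (44, 45, 45), (47, 47, 47), (176, 172, 170), (184, 179, 178), (121, 119, 118), (45, 46, 45), (44, 44, 44)]
173 [(45, 45, 45), (45, 46, 45), (46, 46, 45), (176, 172, 170), (182, 178, 177), (120, 118, 117), (44, 44, 44), (45, 45, 45)]
179 [(39, 87, 161), (39, 88, 164), (40, 84, 152), (176, 172, 170), (182, 178, 177), (117, 125, 149), (39, 88, 161), (39, 88, 161)]
```

```bash

python3 -c "
from h import *
i4=dict(np.load('pics/w4.npz'));i5=dict(np.load('pics/w5.npz'))
for n in ('w4','w5'):
    im=cv2.imread(f'pics/{n}_raw.png'); 
    for c in (190,410): col=im[:,c].min(1); r=np.nonzero(col>150)[0]; print(n,c,r[r>90])
i=dict(np.load('pics/w10.npz'));p,R=tool();im=cv2.imread('pics/w10_raw.png')
print('rod col',[int(x) for x in im[105:125,324].mean(1)]); print('rod row',[int(x) for x in im[125,312:336].mean(1)])
for r in (116,117,118): print(r,R.inv().apply(w('wrist',(325,r),p[2]+.0285,i)-p)*1000)
print(go([.490,-.190,.075],-90))
"
```

```text
w4 190 [108 109 110 111 112 113 114 115 116 117 118]
w4 410 [110 111 112 113 114 115 116 117 118 119 120]
w5 190 [191 192 193 194 195 196 197 198 199 200 213 214 215 216 217 218 219]
w5 410 [193 194 195 196 197 198 199 200 201 202]
rod col [71, 73, 73, 72, 71, 72, 72, 72, 72, 111, 191, 238, 249, 252, 254, 254, 255, 255, 255, 255]
rod row [43, 45, 44, 43, 43, 135, 221, 244, 251, 253, 255, 255, 255, 253, 251, 245, 215, 118, 72, 71, 69, 70, 72, 72]
116 [ 78.71609657   2.83721435 -28.57658964]
117 [ 78.25649067   2.83835783 -28.57615296]
118 [ 77.79599664   2.83950351 -28.57571544]
[array([ -18.8, -173.9,   -7.4]), array([-0. ,  0.1, -9. ])]
```

```bash

python3 -c "
from h import *
i4=dict(np.load('pics/w4.npz'));i5=dict(np.load('pics/w5.npz'))
for z in (.012,.02,.025,.03,.035): print(z,w('wrist',(410,109.5),z,i4)[0]-w('wrist',(410,192.5),z,i5)[0],w('wrist',(410,120.5),z,i4)[0]-w('wrist',(410,202.5),z,i5)[0])
i=dict(np.load('pics/w10.npz'));p,R=tool()
print(px('wrist',p+R.apply([.043,0,0]),i),px('wrist',p+R.apply([.043,0,-.0305]),i))
"
python3 -m pendant '[[[-19,-174,-8,0,0,-9,0],[-19,-174,-8,0,0,-9,0],[-19,-174,-8,0,0,-9,0],[-19,-174,-8,0,0,-9,0],[-19,-174,-8,0,0,-9,0]]]' 40
python3 -m pendant '[[[0,0,0,0,0,0,0],[0,0,0,0,0,0,0],[0,0,0,0,0,0,0]]]' 40 | tail -2
cat > eye.py <<'E'
from h import *
def look(fn,k=0):
    i=grab('wrist',fn);p,R=tool(); im=cv2.imread(f'pics/{fn}_raw.png'); b=blob(im,*YEL)
    c,s=b[0],b[2]; mid=(s[0]+s[2]/2-.5,s[1]+s[3]/2-.5)
    e=w('wrist',mid,.046,i); print('tcp',p,'eye box',s,'mid',mid,'world',e,'tool',R.inv().apply(e-p)*1000)
    t=w('wrist',c,.046,i);print(' centroid world',t)
    g=im[:,:,:].mean(2); 
    for r in (140,160): 
        x=np.nonzero(g[r,300:345]>110)[0]+300; print(' rod row',r,x.min() if len(x) else None,x.max() if len(x) else None)
    print(' rod col',[int(v) for v in g[100:136:2,323]])
E
python3 -c "
from eye import *
look('w11')"
```

```text
0.012 0.0026758422100343626 0.00401634150740271
0.02 0.00031509580450306274 0.0016339898548162202
0.025 -0.0011603706989540274 0.00014502007194971966
0.03 -0.0026358372024110066 -0.0013439497109166698
0.035 -0.004111303705867986 -0.0028329194937831703
[319.63921642 176.79229274] [319.28136075 189.32187998]
time_s: 26.2
tool_pos: [0.4894, -0.1871, 0.0751]
tcp_rot: [-0.001, 1.0, 0.001, -0.001]
ft_force: [-0.1, -0.4, -1.5]
grip_width: 0.0238
finger_force: 40.0
grip_width: 0.0238
finger_force: 40.0
tcp [ 0.49004154 -0.19109488  0.07595658] eye box [311  55  28  31 171] mid (np.float64(324.5), np.float64(70.0)) world [ 0.59656628 -0.19411685  0.046     ] tool [106.54068053   2.84968776  29.91675699]
 centroid world [ 0.59780417 -0.19476418  0.046     ]
 rod row 140 318 327
 rod row 160 318 327
 rod col [93, 93, 93, 93, 71, 72, 72, 103, 217, 244, 252, 253, 253, 253, 253, 253, 240, 160]
```

```bash

python3 -c "
from h import *
im=cv2.imread('pics/w11_raw.png');i=dict(np.load('pics/w11.npz'));h=cv2.cvtColor(im,cv2.COLOR_BGR2HSV)
print('cam',-i['R'].T@i['t'])
for lo in ((18,100,50),(20,120,70),(20,60,60)):
    b=blob(im,lo,(38,255,255)); s=b[2];print(lo,b[0],s,w('wrist',(s[0]+s[2]/2-.5,s[1]+s[3]/2-.5),.046,i))
m=cv2.inRange(h,(18,80,50),(38,255,255))
for r in range(46,94,2): print(r,''.join('#' if v else '.' for v in m[r,300:350]))
"
```

```text
cam [ 0.56817517 -0.1922571   0.24177417]
(18, 100, 50) [330.50909541 359.5453533 ] [ 145  343  354   29 8081] [ 0.36396512 -0.1915384   0.046     ]
(20, 120, 70) [332.51598895 359.1691012 ] [ 146  344  352   27 7599] [ 0.36396512 -0.1915384   0.046     ]
(20, 60, 60) [330.88468158 359.45340546] [ 145  343  354   29 8134] [ 0.36396512 -0.1915384   0.046     ]
46 ..................................................
48 ..................................................
50 ..........................#####...................
52 .......................##############.............
54 ....................###################...........
56 ................########################..........
58 .............############################.........
60 .........###########..........############........
62 .......##########................##########.......
64 ......#########...................##########......
66 ......#########....................##########.....
68 .....#########......................##########....
70 .....#########.......................#########....
72 ....#########.......................#########.....
74 .....#########......................#########.....
76 .....##########....................#########......
78 ......##########...................#########......
80 .......##########................##########.......
82 ........############.........#############........
84 .........#################################........
86 ..........##############################..........
88 ............#########################.............
90 ................#################.................
92 .......................#######....................
```

```bash

python3 -m pendant '[[[30,1,0,0,0,0,0],[30,1,0,0,0,0,0],[30,1,15,0,0,0,0],[30,1,22,0,0,0,0],[30,1,22,0,0,0,0]]]' 45
python3 -m pendant '[[[0,0,4,0,0,0,0],[0,0,9,0,0,0,0],[0,0,14,0,0,0,0],[0,0,18,0,0,0,0],[0,0,18,0,0,0,0]]]' 45
python3 -c "
from h import *
i=grab('wrist','w12');im=cv2.imread('pics/w12_raw.png');m=cv2.inRange(cv2.cvtColor(im,cv2.COLOR_BGR2HSV),(18,80,50),(38,255,255))
g=im.mean(2)
for r in range(90,160,2): print(r,''.join('#' if m[r,c] else ('o' if g[r,c]>110 else '.') for c in range(280,370)))
p,R=tool();print(px('wrist',p+R.apply([.076,0,0.010]),i))
"
```

```text
time_s: 27.05
tool_pos: [0.5192, -0.1912, 0.0532]
tcp_rot: [-0.0, 1.0, -0.0, -0.001]
ft_force: [0.5, 0.8, -2.2]
grip_width: 0.024
finger_force: 45.0
time_s: 27.55
tool_pos: [0.5199, -0.1911, 0.0357]
tcp_rot: [-0.0, 1.0, -0.0, -0.0]
ft_force: [0.4, -0.3, -1.1]
grip_width: 0.0238
finger_force: 45.0
90 ooooooooooooooo.........................oooooooooo.........................ooooooooooooooo
92 oooooooooooooooo.......................ooooooooooo.........................ooooooooooooooo
94 ooooooooooooooooo......................oooooooooo..........................ooooooooooooooo
96 oooooooooooooooooooo.................oooooooooo######......................ooooooooooooooo
98 ooooooooooooooooooooooooo........ooooooooooo###############o...............ooooooooooooooo
100 ooooooooooooooooooooooooooooooooooooooooo######################............ooooooooooooooo
102 ooooooooooooooooooooooooooooooooooooo###########################...........ooooooooooooooo
104 ooooooooooo.oooooooooooooooooooooo###############################..........ooooooooooooooo
106 ooooooooooo......oooooooooooooo###########.
[... 1845 characters left out ...]
......o
146 ooooooooooo...........................oooooooooo..........................................
148 ooooooooooo...........................oooooooooo..........................................
150 ooooooooooo...........................oooooooooo..........................................
152 ooooooooooo...........................oooooooooo..........................................
154 ooooooooooo...........................oooooooooo..........................................
156 ooooooooooo...........................oooooooooo..........................................
158 ooooooooooo...........................oooooooooo..........................................
[320.25793811 119.12973916]
```

The pin stands inside the eye's hole. Stretch along the spring's line.

```bash

python3 -m pendant '[[[-10,5,0,0,0,0,0],[-19,11,0,0,0,0,0],[-29,16,0,0,0,0,0],[-38,22,0,0,0,0,0],[-48,27,0,0,0,0,0]]]' 50
python3 -m pendant '[[[0,0,0,0,0,0,0],[0,0,0,0,0,0,0]]]' 50
python3 -c "
from h import *
i=grab('wrist','w13');im=cv2.imread('pics/w13_raw.png');m=cv2.inRange(cv2.cvtColor(im,cv2.COLOR_BGR2HSV),(18,80,50),(38,255,255))
g=im.mean(2)
for r in range(96,150,3): print(r,''.join('#' if m[r,c] else ('o' if g[r,c]>110 else '.') for c in range(285,365)))
"
```

```text
time_s: 28.1
tool_pos: [0.472, -0.2189, 0.0367]
tcp_rot: [0.0, 1.0, -0.0, 0.001]
ft_force: [6.4, 3.0, -2.5]
grip_width: 0.0238
finger_force: 50.0
time_s: 28.3
tool_pos: [0.4723, -0.2187, 0.0367]
tcp_rot: [0.0, 1.0, -0.001, 0.001]
ft_force: [5.8, 3.2, -2.4]
grip_width: 0.0233
finger_force: 50.0
96 ....ooooooooooooooo###########ooooooooo###############oooooooooooooooooooooooooo
99 ............o#############...oooooooooooo...o##########ooooooooooooooooooooooooo
102 ............###########......ooooooooooooooo..###########ooooooooooooooooooooooo
105 ...........###########.......ooooooooooooooo...o##########oooooooooooooooooooooo
108 ..........###########........o.......ooooooo....oo#########ooooooooooooooooooooo
111 ..........##########.........o.......oooo.......o#########oooooooooooooooooooooo
114 ..........###########........o.......oo.........#########ooooooooooooooooooooooo
117 ...........############.........ooooooooooo...o#########oooooooooooooooooooooooo
120 .............###########.......ooooooooooooooo##########oooooooooooooooooooooooo
123 ...............#############...oooooooooooo############ooooooooooooooooooooooooo
126 ................################ooooooooooo##########ooooooooooooooooooooooooooo
129 ..................##############ooooooooooo#######.ooooooooooooooooooooooooooooo
132 .......................#########oooooooooooo#...........oooooooooooooooooooooooo
135 ................................oooooooooooo...............ooooooooooooooooooooo
138 ................................ooooooooooo......................ooooooooooooooo
141 ................................ooooooooooo...........................oooooooooo
144 ................................ooooooooooo.................................oooo
147 ................................ooooooooooo....................................o
```

```bash

python3 -m pendant '[[[-4,-9,0,0,0,0,0],[-8,-17,0,0,0,0,0],[-12,-27,0,0,0,0,0],[-15,-37,0,0,0,0,0],[-17,-45,0,0,0,0,0]]]' 50
python3 -m pendant '[[[-2,-9,0,0,0,0,0],[-2,-12,0,0,0,0,0],[-2,-12,0,0,0,0,0],[-2,-12,0,0,0,0,0]]]' 50
cat > asc.py <<'E'
from h import *
import sys
fn=sys.argv[1]; r0,r1,dr,c0,c1,dc=map(int,sys.argv[2:8])
i=grab('wrist',fn);im=cv2.imread(f'pics/{fn}_raw.png');h=cv2.cvtColor(im,cv2.COLOR_BGR2HSV);g=im.mean(2)
m=cv2.inRange(h,(22,150,90),(38,255,255));b=cv2.inRange(h,(8,90,40),(21,255,255))
for r in range(r0,r1,dr): print('%3d'%r,''.join('#' if m[r,c] else ('B' if b[r,c] else ' .:oO@'[min(5,int(g[r,c]//43))]) for c in range(c0,c1,dc)))
print('cols',c0,c1,dc,'cam',-i['R'].T@i['t'],'tcp',tool()[0])
E
python3 asc.py w14 0 135 3 240 400 2
```

```text
time_s: 28.85
tool_pos: [0.4558, -0.1733, 0.0367]
tcp_rot: [0.0, 1.0, -0.0, 0.001]
ft_force: [6.4, 0.7, -2.2]
grip_width: 0.0236
finger_force: 50.0
time_s: 29.25
tool_pos: [0.4542, -0.1618, 0.0368]
tcp_rot: [0.001, 1.0, -0.0, 0.001]
ft_force: [6.5, 1.8, -1.7]
grip_width: 0.024
finger_force: 50.0
  0 @@@@@@@@@@@@@@@@@@@@@@@@@@@@@@@@@oOO@@@@@@@@@@@@@O::::::::::::::::::::::::::::::
  3 @@@@@@@@@@@@@@@@@@@@@@@@@@@@OooooooooOO@@@@@@@@@@O::::::::::::::::::::::::::::::
  6 @@@@@@@@@@@@@@@@@@@@@@@@@@@@OoooooooOo:oO@@@@@@@OO::::::::::::::::::::::::::::::
  9 @@@@@@@@@@@@@@@@@@@@@@@@@@@@@oooooooooo@OoOO@@@@OO::::::::::::::::::::::::::::::
 12 @@@@@@@@@@@@@@@@@@@@@@@@@@@@@@@@@@ooooooooooO@@@OO::::::::::::::::::::::::::::::
 15 @@@@@@@@@@@@@@@@@@@@@@@@@@@@@@@@@@@@@@ooooooO@@@@O::::::::::::::::::::::::::::::
 18 @@@@@@@@@@@@@@@@@@@@@@@@@@@@@@@@@@@@@@OOOoooo@@@@o::::::::::::::::::::::::::::::
 21 @@@@@@@@@@@@@@@@@@@@@@@@@@@@@@@@@@@@@@@@@oooo@@@@o::::::::::::::::::::::::::::::
 24 @@@@@@@@@@@@@@@@@@@@@@@@@@@@@@@@@@@@@@@@@@Ooo@@@@o::::::::::::::::::::::::::::::
 27 @@@@@@@@@@@@@@@@@@@@@@OOOOOO@@@@@@
[... 2420 characters left out ...]
::::::
114 ooooooooooooooooooooooooooooO@@@OOO#@@ooooO@@@@@:.#OOO#:::::::::::::::::::::::::
117 oooooooooooooooooooooooooooooooo#OO#oooo@@@O@@oo:#OOOOo:::::::::::::::::::::::::
120 oooooooooooooooooooooooooooooooo#OOO##:O@@@@oooo##OO#o::::::::::::::::::::::::::
123 ooooooooooooooooooooooooooooooooo#OOOO#O@@@@ooo#OOO#::::::::::::::::::::::::::::
126 oooooooooooooooooooooooooooooooooo##OO#O@@@@OOOO@O#:::::::::::::::::::::::::::::
129 oooooooooooooooooooooooooooooooooooo:##O@@@@OOOOO#::::::::::::::::::::::::::::.o
132 oooooooooooooooooooooooooooooooooooooo:O@@@@O###o..:::::::::::::::::::::::::::.o
cols 240 400 2 cam [ 0.53181998 -0.16257445  0.20299109] tcp [ 0.45416783 -0.16182943  0.03681049]
```

```bash
python3 -c "
from h import *
i=dict(np.load('pics/w14.npz'));im=cv2.imread('pics/w14_raw.png');h=cv2.cvtColor(im,cv2.COLOR_BGR2HSV)
for X in ([.570,-.147,.046],[.570,-.147,.058],[.570,-.147,.025]): print(X,px('wrist',X,i))
for n,u,v in [('longside r50',331,45),('long r70',333,66),('leg end',303,64),('leg r75',300,76),('round',316,84),('pin',321,115)]: print(n,w('wrist',(u,v),.046,i))
for r in range(24,70,2): print(r,' '.join('%2d,%3d'%(h[r,c,0],h[r,c,1]) for c in range(276,316,3)))
"
```

```text
[0.57, -0.147, 0.046] [290.33209212  37.86604589]
[0.57, -0.147, 0.058] [287.55130607  30.80446572]
[0.57, -0.147, 0.025] [294.23638564  47.78068198]
longside r50 [ 0.56675743 -0.16752705  0.046     ]
long r70 [ 0.5569932  -0.16863788  0.046     ]
leg end [ 0.55794907 -0.15314202  0.046     ]
leg r75 [ 0.5522233  -0.15146127  0.046     ]
round [ 0.54832777 -0.15978297  0.046     ]
pin [ 0.53269047 -0.16237808  0.046     ]
24 94,  8 90,  6 90,  6 27, 11 24, 83 23, 50 95,  6 90,  6 90,  6 90,  6 90,  6 94,  7 94,  7 94,  7
26 90,  6 95,  6 38,  4 26,120 25,120 25,123 25, 94 94,  7 90,  6 90,  7 90,  7 94,  7 90,  7 90,  6
28 90,  6 95,  6 25, 74 26,120 25,121 25,123 25,120 30,  7 90,  7 90,  6 90,  6 94,  7 90,  7 94,  7
30 90,  7 90,  6 26,116 26,120 25,120 25,123 25,120 24, 67 94,  9 90,  7 94,  7 94,  7 90,  6 94,  7
32 94,  7 90,  6 26,116 25,119 25,120 25,123 26,120 25,123 23, 61 90,  7 90,  6 95,  6 94,  7 90,  6
34 90,  7 90,  7 26,116 25,119 25,120 25,122 25,119 24,128 25,119 25,119 90,  6 90,  6 95,  6 95,  6
36 90,  7 94,  7 26,116 26,118 26,120 25,121 25,119 23,135 26,120 26
[... 959 characters left out ...]
24,120 26,116 27,114 26,115 19,147 20,145 26,117 26,117 25,119 24,130 95,  6 94,  7
58 90,  6 94,  7 17, 87 26,116 27,113 27,114 26,117 26,119 26,117 26,117 26,120 18,105 94,  7 90,  7
60 94,  7 90,  6 93, 13 25,122 27,114 26,114 26,116 25,116 23,108 26,116 24,126 70,  7 95,  6 90,  6
62 86,  7 86,  7 90,  7 17, 87 27,114 26,115 25,118 113,  5 114,  6 25,116 18,134 90,  6 90,  5 85,  6
64 86,  7 86,  7 90,  7 95,  6 18, 85 26,120 23,107 113,  4 113,  4 135,  3 85,  7 94,  7 90,  6 90,  6
66 90,  7 94,  7 90,  6 90,  6 94,  7 24, 20 16, 57 113,  4 110,  3 110,  8 95,  6 95,  6 90,  7 95,  6
68 90,  7 94,  7 90,  6 90,  6 95,  6 90,  6 94,  8 113,  4 120,  2 111,  8 95,  6 94,  7 90,  6 95,  6
```

```bash

python3 -m pendant '[[[-3,0,0,0,0,0,0],[-4,-5,0,0,0,0,0],[-4,-10,0,0,0,0,0],[-4,-15,0,0,0,0,0],[-4,-15,0,0,0,0,0]]]' 50
python3 asc.py w15 0 135 3 240 400 2
```

```text
time_s: 29.8
tool_pos: [0.4503, -0.1466, 0.0368]
tcp_rot: [0.001, 1.0, -0.0, 0.001]
ft_force: [6.6, 0.5, -2.5]
grip_width: 0.0237
finger_force: 50.0
  0 @@@@@@@@@@@@@@@@@@@@@@@@@@@@@@@@@@@@@oo:oO@@@@@@@@@@@@@@@@@@@@@o::.:::.:::.:::::
  3 @@@@@@@@@@@@@@@@@@@@@@@@@@@@@@@@@Oooooooo:oO@@@@@@@@@@@@@@@@@@@o.:::::::::::::::
  6 @@@@@@@@@@@@@@@@@@@@@@@@@@@@@@@@@@OOoooooooooO@@@@@@@@@@@@@@@@@o:::..:::::.:::..
  9 @@@@@@@@@@@@@@@@@@@@@@@@@@@@@@@@@@@Ooooooooo@OoO@@@@@O@@@@@@@@@:::::::::::::::::
 12 @@@@@@@@@@@@@@@@@@@@@@@@@@@@@@@@@@@@@@@oooooooo:oO@@@O@@@@@@@@@:::::::::.:::::::
 15 @@@@@@@@@@@@@@@@@@@@@@@@@@@@@@@@@@@@@@@@OOOBoooo:O@@@O@@@@@@@@@:::::::::::::::::
 18 @@@@@@@@@@@@@@@@@@@@@@@@@@@@@@@@@@@@@@OOOOOOOooo:O@@@O@@@@@@@@@:::::::::.:::::::
 21 @@@@@@@@@@@@@@@@@@@@@@@@@@@@@@@@@@@@@@OOOOOOOOoooO@@@@@@@@@@@@@:::::::::::::::::
 24 @@@@@@@@@@@@@@@@@@@@@@@@@@@@@@@@@@@@@@OOOOOOOO@OoO@@@@@@@@@@@@@.::::.:::::::::::
 27 @@@@@@@@@@@@@@@@@@@@@@@@@@@@@@@@@@@@@OOOOOOOOO@OoO@@@@@@@@@@@@O.::::::::::::::::
 30 @@@@@@@@@@@@@@@@@@@@@@@@@@@@@@@@@@@@OBOOOOOOOBOOoO@@@@@@@@@@@@O.::::::::::::::::
 33 @@@@@@@@@@@@
[... 2272 characters left out ...]
::::::
114 ooooooooooooooooooooooooooO@@@@@#O@OOoooooO@@@@oooo#OO#@@@@@@o::::::::::::::::::
117 ooooooooooooooooooooooooooooooo@OO@O#oooO@@OO@@ooo#OOO#@@@@@@o::::::::::::::::::
120 oooooooooooooooooooooooooooooooo#OOOO#:O@@@@Ooooo#OOO#O@@@@@@o::::::::::::::::::
123 ooooooooooooooooooooooooooooooooo##O@O#O@@@@Ooo##O@O#@@@@@@@@:::::::::::::::::::
126 ooooooooooooooooooooooooooooooooooo#OOOO@@@@O##OOO#O@@@@@@@@@:::::::::::::::::::
129 oo:::::::::::::::::::::::::::::::::::##O@@@@O@OOOOO@@@@@@@@@O:::::::::::::::::::
132 ......................................#O@@@@O#####..............................
cols 240 400 2 cam [ 0.52788648 -0.14737333  0.2030352 ] tcp [ 0.45035024 -0.14677498  0.03687541]
```

```bash
python3 -c "
from h import *
i=dict(np.load('pics/w15.npz'))
print('post',w('wrist',(323,24),.058,i));
for n,u,v in [('leg end',305,62),('round',323,84.5),('ring',326,112.5),('ringtop',326,91),('ringbot',326,134)]: print(n,w('wrist',(u,v),.046,i))
"
```

```text
post [ 0.56889193 -0.14820591  0.058     ]
leg end [ 0.55500713 -0.13899467  0.046     ]
round [ 0.54419266 -0.14827034  0.046     ]
ring [ 0.53009141 -0.14988917  0.046     ]
ringtop [ 0.54098405 -0.1498583   0.046     ]
ringbot [ 0.51874227 -0.14992134  0.046     ]
```

Post (323,24) is centred between the hook's legs (305/343), with the seat about 21 mm beyond it. Draw back.

```bash

python3 -m pendant '[[[5,0,0,0,0,0,0],[10,-1,0,0,0,0,0],[15,-1,0,0,0,0,0],[20,-1,0,0,0,0,0],[22,-1,0,0,0,0,0]]]' 50
python3 -m pendant '[[[2,0,0,0,0,0,0],[3,0,0,0,0,0,0],[3,0,0,0,0,0,0]]]' 50
python3 asc.py w16 30 150 3 250 400 2
```

```text
time_s: 30.35
tool_pos: [0.4718, -0.1457, 0.0366]
tcp_rot: [0.0, 1.0, -0.0, 0.001]
ft_force: [1.3, -0.9, -1.9]
grip_width: 0.0238
finger_force: 50.0
time_s: 30.65
tool_pos: [0.4738, -0.1452, 0.0361]
tcp_rot: [-0.0, 1.0, -0.0, -0.0]
ft_force: [-0.3, -0.4, -0.7]
grip_width: 0.0235
finger_force: 50.0
 30 @@@@@@@@@@@@@@@@@@@@@@@@@@@@@@@@@@@@@@@@@@oooO@@@@@@@@@@@@@:::....::::::::.
 33 @@@@@@@@@@@@@@@@@@@@@@@@@@@@@@@@@@@@@@@@@@oooO@@@@@@@@@@@@@:::.::::.:.:::::
 36 @@@@@@@@@@@@@@@@@@@@@@@@@@@@@@@@@@@@@@@@@@oooO@@@O@@@@@@@@@::::::::::::::::
 39 @@@@@@@@@@@@@@@@@@@@@@@@@@@@@@@@@@@@@@@@@@oooO@@@O@@@@@@@@@.:::::::.:::::::
 42 @@@@@@@@@@@@@@@@@@@@@@@@@@@@@@@@@@@@@@@@@@oooO@@@O@@@@@@@@@.::::.::::::::::
 45 @@@@@@@@@@@@@@@@@@@@@@@@@@@@@@@@@@@@@@@@@@@@oO@@@O@@@@@@@@O.:.:::.:::::::::
 48 @@@@@@@@@@@@@@@@@@@@@@@@@@@@@@@@@@@@@@@@@@@@oO@@@O@@@@@@@@O::::::::::::::::
 51 @@@@@@@@@@@@@@@@@@@@@@@@@@@@@@@@@@@@@@@@@@@@oO@@@@@@@@@@@@O::::::::::::::::
 54 @@@@@@@@@@@@@@@@@@@@@@@@@@@@@@@@@@@@@@@@@@@@oO@@@@@@@@@@@@O::::::::::::::::
 57 @@@@@@@@@@@@@@@@@@@@@@@@@@@@@@@@@@@@@@@@@@@@oO@@@@@@@@@@@@O::::::::::::::::
 
[... 1797 characters left out ...]
O@@@@Ooooo#O@O#O@@@@@@@o:::::::::::::::::
129 ooooooooooooooooooooooooooooo:####O@@@@O###OO@OO@@@@@@@@@o:::::::::::::::::
132 ooooooooooooooooooooooooooooooo:##:o@@@OOOOOOOO@@@@@@@@@@::::::::::::::::::
135 ooooooooooooooooooooooooooooooooo::o@@Oo#####o@OO@@@@@@@@::::::::::::::::::
138 ooooooooooooooooooooooooooooooooo::oooo:::::oooooOOOO@@@@::::::::::::::::::
141 ooooooooooooooooooooooooooooooooo::oooo:oooooooooooooo@@O...:::::::::::::::
144 ooooooooooooooooooooooooooooooooo::oooo:oooooooooooooooo:......::::::::::::
147 ooooooooooooooooooooooooooooooooo::oooo:oooooooooooooooo:..........::.....:
cols 250 400 2 cam [ 0.55203796 -0.14622076  0.20204437] tcp [ 0.47382223 -0.14520181  0.03615731]
```

Force on the puller dropped to zero and the post sits within the U: caught. Lift the pin out and carry the puller back to the mat.

```bash

python3 -m pendant '[[[0,1,0,0,0,0,0],[0,1,-12,0,0,0,0],[0,1,-30,0,0,0,0],[0,1,-60,0,0,0,0],[0,1,-60,0,0,0,0]]]' 50
python3 -c "
from h import *
p,R=tool();print(go([.482,-.365,.09],-99))
i=grab('scene','s17');im=cv2.imread('pics/s17_raw.png')
b=blob(im,*ORA,(195,165,275,235));print('mat ora',b[0] if b else None)"
python3 asc.py w17 40 160 3 250 400 2
```

```text
time_s: 31.2
tool_pos: [0.476, -0.147, 0.0999]
tcp_rot: [0.001, 1.0, -0.0, 0.003]
ft_force: [-0.4, 0.6, -2.2]
grip_width: 0.0237
finger_force: 50.0
[array([  6. , 218. ,  10.5]), array([ 0.1, -0.3,  9. ])]
mat ora [196.3125 181.75  ]
 40 .@@@@@@@@@@@@@@@@@@@@@@@@@@@@@ooooO@@@@@@@@@@@@@@@@@:::::::::::::::::::::::
 43 .O@@@@@@@@@@@@@@@@@@@@@@@@@@@@@oooooO@@@@@@@@@@@@@@@:::::::::::::::::::::::
 46 .O@@@@@@@@@@@@@@@@@@@@@@@@@@@@@@@oooooO@@@@@@@@@@@@@:::::::::::::::::::::::
 49 .O@@@@@@@@@@@@@@@@@@@@@@@@@@@@@@@@@OooooO@@@@@@@@@@@:::::::::::::::::::::::
 52 .o@@@@@@@@@@@@@@@@@@@@@@@@@@@@@@@@@@@@ooo@@@@@@@@@@@:::::::::::::::::::::::
 55 .o@@@@@@@@@@@@@@@@@@@@@@@@@@@@@@@@@@@@@@o@@@@@@@@@@@:::::::::::::::::::::::
 58 ..@@@@@@@@@@@@@@@@@@@@@@@@@@@@@@@@@@@@@@oO@@@@@@@@@O:::::::::::::::::::::::
 61 ..O@@@@@@@@@@@@@@@@@@@@@@@@@@@@@@@@@@@@@oO@@@@@@@@@O:::::::::::::::::::::::
 64 ..O@@@@@@@@@@@@@@@@@@@@@@@@@@@@@@@@@@@@@oO@@@@@@@@@O:::::::::::::::::::::::
 67 ..O@@@@@@@@@@@@@@@@@@@@@@@@@@@@@@@@@@@@@OO@@@@@@@@@O:::::::::::::::::::::::
 70 ..O@@@@@@@@@@@@@@@@@@@@@@@@@@@@@@@@@@@@@@o@@@@@@@@@O::::::::::
[... 1732 characters left out ...]
:oo@@Ooooooooooo:.............:::::::::oo
139 oooooooooooooooooooooooooooooooooo:ooOOooooooooooo:................:::::::o
142 oooooooooooooooooooooooooooooooooo:oooo:oooooooooo:........................
145 ooooooooooooooooooooooooooooooooo::oooo:oooooooooo:........................
148 ooooooooooooooooooooooooooooooooo::oooo:oooooooooo:........................
151 ooooooooooooooooooooooooooooooooo::oooo:oooooooooo:........................
154 ooooooooooooooooooooooooooooooooo::oooo:oooooooooo:........................
157 :::::::::::::::::::::::::::::::::::oooo:::::::::::.........................
cols 250 400 2 cam [ 0.55268119 -0.14735647  0.2643294 ] tcp [ 0.47439592 -0.14631578  0.09681712]
```

```bash

python3 -m pendant '[[[6,218,0,0,0,9,0],[6,218,0,0,0,9,0],[6,218,0,0,0,9,0],[6,218,0,0,0,9,0],[6,218,0,0,0,9,0]]]' 50|sed -n 2,9p
python3 -m pendant '[[[0,0,30,0,0,0,0],[0,0,60,0,0,0,0],[0,0,75,0,0,0,0],[0,0,82,0,0,0,0],[0,0,86,0,0,0,0]]]' 50
python3 -m pendant '[[[0,0,0,0,0,0,0],[0,0,0,0,0,0,0]]]' 50
```

```text
tool_pos: [0.4792, -0.3679, 0.0949]
tcp_rot: [0.0, 0.997, -0.08, -0.0]
ft_force: [-0.3, 0.6, -1.6]
grip_width: 0.0233
finger_force: 50.0
time_s: 32.3
tool_pos: [0.4802, -0.3641, 0.0099]
tcp_rot: [-0.0, 0.997, -0.079, -0.0]
ft_force: [1.0, -0.3, -1.7]
grip_width: 0.0232
finger_force: 50.0
time_s: 32.5
tool_pos: [0.4807, -0.3646, 0.0113]
tcp_rot: [0.0, 0.997, -0.079, 0.001]
ft_force: [-0.6, 0.3, -1.7]
grip_width: 0.0234
finger_force: 50.0
```

Lower 2.5 mm to rest, open, lift, then look at the puller and the jig numerically.

```bash

python3 -m pendant '[[[0,0,1.5,0,0,0,0],[0,0,2.5,0,0,0,0],[0,0,2.5,0,0,0,60],[0,0,2.5,0,0,0,60],[0,0,2.5,0,0,0,60]]]' 20
python3 -m pendant '[[[0,0,-40,0,0,0,60],[0,0,-90,0,0,0,60],[0,0,-140,0,0,0,60],[-70,0,-190,0,0,0,60],[-70,0,-190,0,0,0,60]]]' 20|sed -n 2p
python3 -m pendant '[[[0,0,0,0,0,0,60],[0,0,0,0,0,0,60]]]' 20|sed -n 2p
python3 -c "
from pul import *
puller('w18');print(go([.50,-.10,.26],-90))"
```

```text
time_s: 33.0
tool_pos: [0.4802, -0.3643, 0.0079]
tcp_rot: [0.0, 0.997, -0.079, 0.0]
ft_force: [-1.0, -0.1, 0.4]
grip_width: 0.0432
finger_force: 0.0
tool_pos: [0.4102, -0.3532, 0.2]
tool_pos: [0.4112, -0.3535, 0.1982]
box [312  84  21  75 977] len 0.08063561804083894 0.022590977445620743 yaw -9.094438672939335 rectc [ 0.48152253 -0.36610065] cen [ 0.47202484 -0.36400906]
[array([  47.7, -264.1,  -62.6]), array([-0., -0., -9.])]
```

```bash

python3 -m pendant '[[[48,-250,-60,0,0,-9,60],[48,-250,-60,0,0,-9,60],[48,-250,-60,0,0,-9,60],[48,-250,-60,0,0,-9,60],[48,-250,-60,0,0,-9,60]]]' 20|sed -n 2p
python3 -c "
from h import *
print(go([.54,-.048,.20],-90))"
```

```text
tool_pos: [0.4948, -0.1221, 0.2544]
[array([ 45.3, -74.1,  54.4]), array([-0. ,  0.1,  0. ])]
```

```bash

python3 -m pendant '[[[45,-74,54,0,0,0,60],[45,-74,54,0,0,0,60],[45,-74,54,0,0,0,60],[45,-74,54,0,0,0,60],[45,-74,54,0,0,0,60]]]' 20|sed -n 2p
python3 -c "
from h import *
i=grab('wrist','w19');im=cv2.imread('pics/w19_raw.png');g=im.mean(2);h=cv2.cvtColor(im,cv2.COLOR_BGR2HSV)
print(tool()[0],-i['R'].T@i['t'])
p=lambda X:px('wrist',X,i).round(1)
print('exp needle cap',p([.6188,-.048,.115]),'mark',p([.6186,-.048,.0255]),'line',p([.59,-.048,.0255]),'knob',p([.54,-.0475,.058]),'post',p([.569,-.1475,.058]))
# white line at rows between
for X in (.605,.595,.585):
    u,v=px('wrist',[X,-.048,.0255],i); r=int(round(v)); print(r,[(c,int(g[r,c])) for c in range(int(u)-9,int(u)+10)])
u,v=px('wrist',[.6188,-.048,.115],i); r=int(round(v)); print('cap row',r,[(c,int(g[r,c])) for c in range(int(u)-16,int(u)+17,1)])
k=blob(im,(0,150,60),(4,255,255)); print('knob',k[0],k[2], w('wrist',k[0],.058,i))
o=blob(im,*ORA,(260,60,400,160)); print('orange',o[0] if o else None,o[2] if o else None)
"
python3 asc.py w20 90 190 3 290 440 2
```

```text
tool_pos: [0.539, -0.051, 0.2011]
[ 0.53905051 -0.05131481  0.20149275] [ 0.61716718 -0.05195076  0.36700983]
exp needle cap [317.1 113.8] mark [318.3 114.5] line [318.4 139.3] knob [317.9 186. ] post [407.4 160.7]
126 [(309, 42), (310, 43), (311, 44), (312, 42), (313, 44), (314, 43), (315, 43), (316, 43), (317, 90), (318, 160), (319, 161), (320, 57), (321, 43), (322, 42), (323, 43), (324, 42), (325, 44), (326, 43), (327, 43)]
135 [(309, 42), (310, 42), (311, 42), (312, 42), (313, 41), (314, 42), (315, 42), (316, 41), (317, 82), (318, 154), (319, 161), (320, 57), (321, 42), (322, 42), (323, 42), (324, 42), (325, 42), (326, 41), (327, 41)]
143 [(309, 40), (310, 40), (311, 40), (312, 40), (313, 40), (314, 41), (315, 40), (316, 41), (317, 76), (318, 149), (319, 160), (320, 62), (321, 40), (322, 40), (323, 41), (324, 40), (325, 40), (326, 40), (327, 41)]
cap row 114 [(301, 44), (302, 44), (303, 45), (304, 44), (305, 43), (306, 44), (307, 44), (308, 44), (309, 44), (310, 42), (311, 38), (312, 35), (313, 35), (314, 35), (315, 37), (316, 36), (317, 36), (318, 52), (319, 71), (320, 71), (321
[... 2367 characters left out ...]
oOOoooooo:::oo::::@#OO@@oo#OO@o..........
171 oooooooo::::ooooooooooooooooooooooooooooooo::::::o::oO@@@ooO@#O@:..........
174 ::oooooo:::::...:o::::oooooooooooo:oOooooo:::::o:OOo#OO:::O@O#O@...........
177 oooooo:::::.......:oooo:ooooo::::o:::oooo:oooo:::@@@OO#o:@@@#OO@...........
180 oooooo:::::.......:ooooooooo:::::::::::::::::::::@@@@OOO####O@@O...........
183 :@@@@@@@@@O.......:@@o:::::::::::::@@@O:::::::::O@@@@@@OO@@@@@@O...........
186 O@@@@@@@@@:.......:@@O::::::::::::O@@@@@@@@:::@@@@@@@@@@@@@@@@@O...........
189 oo:OOOOO@@O.......o@@O::::o:::O@@@@@@@@@@@@@@@@@@@@@@@@@@@@@@@@o...........
cols 290 440 2 cam [ 0.61702288 -0.05231129  0.36745321] tcp [ 0.53896148 -0.05143233  0.2016342 ]
```

```bash
python3 -c "
from h import *
i=grab('scene','s21');a=cv2.imread('pics/scene0.png');b=cv2.imread('pics/s21_raw.png')
for im in (a,b): o=blob(im,*ORA,(205,165,275,235));print(o[0],o[1],w('scene',o[0],.036))
o=cv2.inRange(cv2.cvtColor(b,cv2.COLOR_BGR2HSV),(24,100,90),(34,255,255));ys,xs=np.nonzero(o[180:280,272:412]);print('eye',w('scene',(xs.mean()+272,ys.mean()+180),.046))
d=np.abs(a.astype(int)-b).max(2)>40; print('bottle region change',d[275:310,410:445].mean(), arm.sense()['time_s'])
"
```

```text
[236.22459893 191.72192513] ((236.34481811523438, 191.63790893554688), (7.799203872680664, 24.697479248046875), 21.801410675048828) [ 0.48528749 -0.36222686  0.036     ]
[221.51269036 198.73604061] ((221.4827880859375, 198.79312133789062), (7.799204349517822, 25.625957489013672), 21.801410675048828) [ 0.51286897 -0.40355228  0.036     ]
eye [ 0.54842971 -0.14806879  0.046     ]
bottle region change 0.0 34.9
```

The disturbance has knocked the puller about 4 cm, but it is still upright with its handle centre about 3 cm from the mat's centre, within limits. Spot, hook and bottle are fine, so I'm handing in.

```bash
python3 -c "
from bench import arm
print(arm.close_job())"
```

```text
the job is handed in; nothing more can be done
None
```

The job is handed in, no verdict came back, and I viewed 15 pictures against the 14 allowed; my last measurements show all four fuses in the tray, the spot under the needle, the hook on the post, the puller upright on the mat (about 4 cm from where I laid it) and the bottle standing.

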